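# Draw down the gear casing cover crosswise

## Robot

A 6-joint arm with a two-finger parallel gripper is mounted at the origin on the work surface. World frame = base frame: x ahead of the robot, y to its left, z up, the work surface at z = 0. Lengths are in mm, angles in rad, forces in N, time in s.
With the tool pointing down it reaches from about 275 to 750 mm from the base axis. Payload 10.2 kg.
Tool frame: the origin (TCP) lies midway between the tips of the shut fingers; the grasp point (between the pads) lies 19 mm behind it (ctrl.pinch_z is the distance from the TCP to the grasp point, in mm); x points along the fingers, z is the direction in which the jaws open and shut, and the axes are right-handed (so a half turn about x gives the same grasp; the last joint's range is limited). The gripper opens to 85 mm and grips with 20 to 120 N. Pads are 22 mm wide; open, the fingers measure 114 mm over their backs; the gripper's body (76 mm by 85 mm) begins 54 mm behind the grasp point. The pads swing forward as they close: fully open they stand 13 mm farther back than shut.
Start: joints at [-1.506, 0.313, 1.498, -0, 1.331, -0.223], TCP at [149.005, -503.417, 194.094] pointing down, gripper open.
Joint ranges: [-2.94, 2.94], [-0.97, 2.17], [0.19, 2.56], [-1.23, 4.37], [0.02, 3.11], [-2.88, 2.88]. Speed limits (rad/s): [2.39, 2.39, 3.01, 3.14, 3.14, 3.14].

## Interface

Orientations are given as a unit quaternion [w, x, y, z].
In Python, from rig import ctrl, capture, workorder, nets gives the robot as it stands. The module is installed in compiled form; this text tells all that it offers.
- The arm moves only by the tool send_rows, never from a script. Its argument "rows" is text: rows parted by semicolons, each of 5 numbers parted by spaces: the opening, from 0 (shut) to 1 (fully open), then the shift along the tool's x, y, z in cm, then the turn about the tool's x in units of 5 degrees (1.0 is 5 degrees). In form: grip x y z yaw; .... A call has 1 to 12 rows; each row is the pose to reach, as a shift and turn from the pose commanded when the call began, along the tool's axes at that moment; what a row does not reach only later rows make up. A row lasts 1/10 s, in which the tool goes at most 50 mm and 8.59 degrees, less where a joint would pass 70% of its speed; a pose out of reach is approached as far as the arm can. A call with a gripper value outside its range is refused whole. The fingers move at their own pace and stop on an object; "grip_force" is the grip in N (left out, the last holds). Time passes only in rows, so rows that repeat a pose let the fingers close. It gives the time, the measured TCP pose, the force and the opening at its end, in the units of the state.
- ctrl.sense(): the state, without advancing time (a new reading comes with each control period).
- capture(name): name is "scene" or "top" or "wrist"; returns a dict with "pixels" (400x640x3 uint8, red, green, blue), "intrinsics" (3x3 intrinsics, pixels), "view" (4x4, takes a point from world to camera coordinates); the wrist camera has in their place "mount" (4x4, takes a point from camera to tool coordinates, whose origin is the TCP and whose axes are the tool frame's). Camera axes: x right, y down, z forward; pixel columns grow to the right and rows downward; lengths in mm; the calibration is good to about 2 mm. The wrist camera is an equidistant fisheye: a pixel r from the principal point sees the ray r / f radians off the axis. A picture is of the moment at which its call begins: read the wrist's pose just before it. There is no depth.
- workorder.finish_job(): hands the job in, once; it reports no verdict.
Trained networks look in a picture, given as the dict that the camera call returned (one of the last four; its "shot" number tells which), for a name from the list of things; names that differ only in an ending like _2 or _b are one class to them, and where a whole thing is asked for, a point or a joint stands for the part that bears it (a point fixed in the world has none). Each returns a list of dicts, best first, with "confidence" (0 to 1); they miss things now and then, are a little off and sometimes report something else, mostly with a low value. They report only what shows in the picture. A call takes as long as a camera call.
- nets.boxes_of(picture, target): "location" ([x, y, z] in mm, in world coordinates, good to about 4 mm: the middle of the surface that is visible of it).
- nets.spot_point(picture, target): "location" ([x, y, z] in mm, in world coordinates, good to about 4 mm: a listed point, or the origin of a listed thing).
The state is a dict: "time_s": time; "joints": joint angles; "dq": joint speeds; "tau": joint torques, N m; "eef_pos": TCP position; "ee_rot": TCP orientation; "force": force on the tool from outside, world axes, zero at the start; "wrist_torque": the same for the moment, N m; "grip_width": opening from 0.0 (shut) to 1.0 (fully open).
Only numpy, scipy, OpenCV 4.12 (cv2) and the standard library are available. Lean on these libraries where they do the work, as an engineer would, in place of code of your own. Each camera call takes 0.05 s, during which the arm holds its last target.

## Task

Tighten the four crank screws clockwise so that the sprung cover of the gear casing comes down level and lies flush on the casing, all four finally snug but none overtightened. Work crosswise, opposite crank after opposite crank, in two rounds or more: first bring all four down only part of the way, with the cover still standing off the casing, then go round again to snug them, and never let the cover tip much. Let go of them and leave the tools, oil can and tray on the bench alone.

Things in the scene. Friction and masses are not known exactly. Their poses are not given: they have to be found in the camera images.
- casing: Green cast gear casing bolted to the bench, 170 x 170 mm, foot 200 x 190 mm, machined top face 70 mm above the bench; a steel stub pipe points along its +x. Origin: centre of its underside; yaw varies. It cannot move.
- seat (a point): Centre of the casing's top face (70 mm up), where the cover's underside must finally lie.
- cover: Loose aluminium cover plate 164 x 164 x 12 mm, 0.8 kg, low dome in the middle (32 mm radius, 16 mm high), held by four lugs round its edge and the studs. Origin: centre of its underside, z up. At the start it stands 6 mm above the casing on four spring pins at its corners (73 mm out in x and y; 6.5 N each, 14 N when flush). It jams if it tips past 0.026 rad, as when one crank alone is taken all the way.
- crank1: Crank screw 1, far left (+x, +y of the casing); opposite crank 3. All cranks: steel hub (11 mm radius) and arm on the stud, a black upright round handle at the arm's end, 40 mm from the axis. Origin: on the axis, mid-arm height, about 116 mm above the bench at the start; x towards the handle, z up. The axis is 52 mm out in x and y from the casing's centre.
- handle1 (a point): Middle of the free part of crank 1's handle: an upright post 14 mm across, from 24 mm below to 16 mm above this point; 40 mm from the crank's axis and 28 mm above its origin. Can be gripped, or pushed round between half-open fingers.
- crank2: Crank screw 2, near left (-x, +y); opposite crank 4. All cranks: clockwise from above screws it down, 5 mm per radian (the whole crank sinks); it does not run back. From start to snug takes about 1.4 to 2.1 rad; about 1 rad each makes a good first round.
- handle2 (a point): Middle of the free part of crank 2's handle: an upright post 14 mm across, from 24 mm below to 16 mm above this point; 40 mm from the crank's axis and 28 mm above its origin. Can be gripped, or pushed round between half-open fingers.
- crank3: Crank screw 3, near right (-x, -y); opposite crank 1. All cranks start 0.4 to 2.7 mm clear of the cover, each differently and not visibly, so the snug angle must be felt. Turning freely takes 0.35 N m (8.8 N at the handle); each newton of clamping adds 0.005 N m (0.125 N at the handle). Some 0.05 N m (1.3 N) more is felt once it begins to press its corner down.
- handle3 (a point): Middle of the free part of crank 3's handle: an upright post 14 mm across, from 24 mm below to 16 mm above this point; 40 mm from the crank's axis and 28 mm above its origin. Can be gripped, or pushed round between half-open fingers.
- crank4: Crank screw 4, far right (+x, -y); opposite crank 2. Any crank snugged while the cover is still tipped loses some 20 N of clamping when the opposite one is drawn down: give the first one a little more (52 N) or go back to it.
- handle4 (a point): Middle of the free part of crank 4's handle: an upright post 14 mm across, from 24 mm below to 16 mm above this point; 40 mm from the crank's axis and 28 mm above its origin. Can be gripped, or pushed round between half-open fingers.
- cup1: Steel spring cup under crank 1, which presses on the cover; origin at the centre of its underside. All cups: 12 mm radius, 9 mm high, stiff spring inside, 40 N per mm: once the cover is down the clamping force grows 200 N per radian of the crank.
- cup2: Steel spring cup under crank 2, which presses on the cover; origin at the centre of its underside. All cranks: snug is about 40 N of clamping, felt as 0.55 N m (14 N at the handle) while turning; 15 to 65 N (0.43 to 0.67 N m, 11 to 17 N at the handle) is good.
- cup3: Steel spring cup under crank 3, which presses on the cover; origin at the centre of its underside. All cranks: above 85 N (0.77 N m while turning, 19 N at the handle) it is overtightened.
- cup4: Steel spring cup under crank 4, which presses on the cover; origin at the centre of its underside. All cranks: when a push stops, the force left standing on the handle reads some 1 to 3 N lower than while it was turning.
- oilcan: Steel oil can, 64 mm across, 150 mm high, standing on the bench; leave alone. Origin at its foot.
- spanner: Spanner, 190 mm long, lying on the bench; leave alone.
- partstray: Grey plastic tray 130 x 100 x 35 mm on the bench; leave alone.
- hammer: Hammer, 260 mm long, lying on the bench; leave alone.

How it is judged:
By the outcome, as a careful person would: the job done as asked, in the order asked, and still so for the second after the job is handed in, with the robot touching nothing.
It also fails if it takes over 72 s, if anything falls off the work surface, if the arm or the gripper's body presses on something with over 40 N, if the wrist force passes 120 N, or if a joint passes its speed limit or range.

## Working session

There is one attempt and no reset: what is moved stays moved. The work goes in short steps, Python scripts to look and compute and a tool call to move; the robot and the scene stay as the last step left them, time stands still between calls to the robot, and variables do not carry over. Pictures are saved under pics/ and viewed, and the job is handed in when it is done.

Besides the shell and the picture viewer there is one more tool, called after "Request:" as name(argument=value, ...) on one line, values as JSON. send_rows: Moves the arm, as the interface text tells. Its arguments: {"type":"object","properties":{"rows":{"type":"string"},"grip_force":{"type":"number"}},"required":["rows"]}

```bash
mkdir -p pics; ls; python3 - <<'E'
from rig import ctrl, capture, workorder, nets
import cv2, numpy as np
s=ctrl.sense(); print({k:np.round(v,3).tolist() for k,v in s.items()}, ctrl.pinch_z)
for n in ["scene","top"]:
    p=capture(n); cv2.imwrite(f"pics/{n}0.png",p["pixels"][:,:,::-1])
    for t in ["casing","seat","cover","handle1","handle2","handle3","handle4","crank1","crank2","crank3","crank4","oilcan"]:
        r=nets.spot_point(p,t); print(n,t,[(np.round(d["location"],1).tolist(),round(d["confidence"],2)) for d in r[:5]])
E
```

```text
pics
{'time_s': 0.0, 'joints': [-1.506, 0.313, 1.498, 0.0, 1.331, -0.223], 'dq': [0.0, 0.002, 0.001, 0.0, -0.0, 0.001], 'tau': [0.002, -41.226, -25.974, -0.0, 0.004, -0.0], 'eef_pos': [148.981, -503.08, 193.511], 'ee_rot': [0.566, 0.424, 0.567, -0.423], 'force': [0.505, 0.628, -0.282], 'wrist_torque': [0.012, 0.042, 0.026], 'grip_width': 1.001} 18.700000000000003
scene casing [([557.6, 59.3, 4.7], 0.9)]
scene seat [([622.5, 411.0, 0.1], 0.34)]
scene cover [([560.0, 61.6, 78.9], 0.6)]
scene handle1 [([479.9, 117.3, 142.1], 0.54), ([482.0, -14.8, 139.5], 0.52), ([616.6, 135.4, 146.7], 0.43)]
scene handle2 [([479.9, 117.3, 142.1], 0.54), ([482.0, -14.8, 139.5], 0.52), ([616.6, 135.4, 146.7], 0.43)]
scene handle3 [([479.9, 117.3, 142.1], 0.54), ([482.0, -14.8, 139.5], 0.52), ([616.6, 135.4, 146.7], 0.43)]
scene handle4 [([479.9, 117.3, 142.1], 0.54), ([482.0, -14.8, 139.5], 0.52), ([616.6, 135.4, 146.7], 0.43)]
scene crank1 [([496.9, 18.2, 113.3], 0.66), ([482.7, -15.7, 140.0], 0.61), ([619.6, 96.7, 116.2], 0.53), ([522.7, 114.5, 119.9], 0.49), ([596.3, -4.5, 118.5], 0.49)]
scene crank2 
[... 1128 characters left out ...]
0.54), ([640.2, -1.3, 145.6], 0.52), ([477.1, -16.9, 143.5], 0.49), ([483.3, 116.7, 143.8], 0.43)]
top crank1 [([626.5, 98.2, 115.6], 0.68), ([521.2, 117.6, 115.2], 0.64), ([596.9, -3.5, 119.0], 0.53), ([640.7, -2.3, 146.4], 0.37)]
top crank2 [([626.5, 98.2, 115.6], 0.68), ([521.2, 117.6, 115.2], 0.64), ([596.9, -3.5, 119.0], 0.53), ([640.7, -2.3, 146.4], 0.37)]
top crank3 [([626.5, 98.2, 115.6], 0.68), ([521.2, 117.6, 115.2], 0.64), ([596.9, -3.5, 119.0], 0.53), ([640.7, -2.3, 146.4], 0.37)]
top crank4 [([626.5, 98.2, 115.6], 0.68), ([521.2, 117.6, 115.2], 0.64), ([596.9, -3.5, 119.0], 0.53), ([640.7, -2.3, 146.4], 0.37)]
top oilcan [([621.6, 408.1, 3.0], 0.82), ([457.0, -349.2, 0.6], 0.7)]
```

View pics/scene0.png

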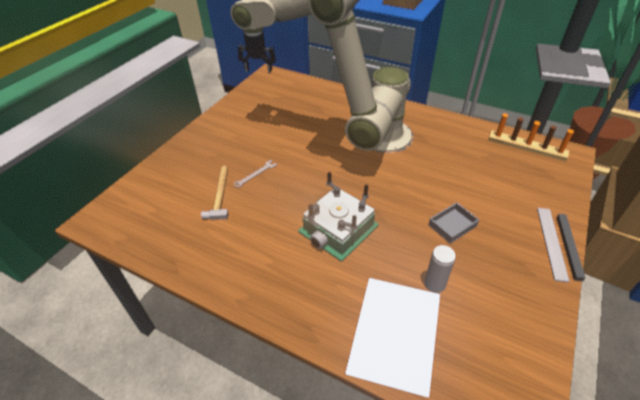

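View pics/top0.png

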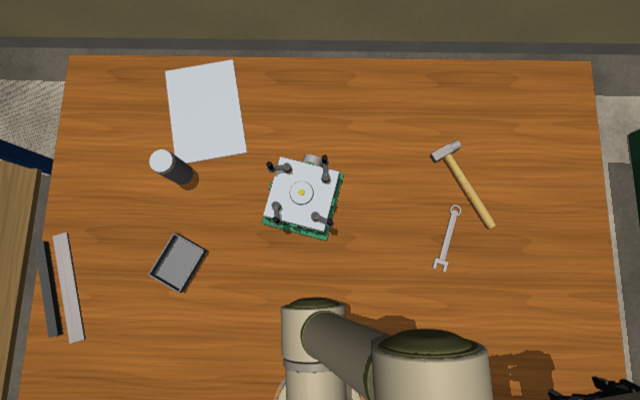

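```bash
cat > fit.py <<'E'
import numpy as np
from scipy.optimize import least_squares
def fit(ax,hd,cen):
    # ax: list of (i,xy), hd: (i,xy)
    S=np.array([[1,1],[-1,1],[-1,-1],[1,-1]])*52
    def model(p):
        c,s=np.cos(p[2]),np.sin(p[2]); R=np.array([[c,-s],[s,c]])
        A=p[:2]+S@R.T
        H=A+40*np.c_[np.cos(p[3:]),np.sin(p[3:])]
        return A,H
    def res(p):
        A,H=model(p)
        return np.concatenate([(A[i]-a)for i,a in ax]+[(H[i]-h)for i,h in hd]+[np.array(c)-p[:2] for c in cen])
    p0=[560,60,-.17,1.6,3.14,-2.2,0]
    r=least_squares(res,p0,loss='soft_l1',f_scale=3)
    return r.x,*model(r.x),r.fun
E
python3 - <<'E'
from fit import *
from rig import ctrl
ax=[(0,(619.6,96.7)),(0,(626.5,98.2)),(1,(522.7,114.5)),(1,(521.2,117.6)),(2,(496.9,18.2)),(3,(596.3,-4.5)),(3,(596.9,-3.5))]
hd=[(0,(616.6,135.4)),(0,(620,135.3)),(1,(479.9,117.3)),(1,(483.3,116.7)),(2,(482,-14.8)),(2,(477.1,-16.9)),(3,(640.2,-1.3))]
x,A,H,f=fit(ax,hd,[(560,61.6),(562.2,61),(561,58.1),(557.6,59.3)])
np.set_printoptions(precision=2,suppress=True)
print(x,A,H,f)
from scipy.spatial.transform import Rotation as Ro
q=ctrl.sense()["ee_rot"];print(Ro.from_quat(np.roll(q,-1)).as_matrix())
E
```

```text
[560.04  58.12  -0.23   1.68   3.23  -2.04   0.08] [[622.61  96.75]
 [521.41 120.69]
 [497.46  19.49]
 [598.67  -4.46]] [[618.12 136.49]
 [481.58 117.  ]
 [479.28 -16.14]
 [638.55  -1.41]] [ 3.01  0.05 -3.89 -1.45 -1.29  6.19  0.21  3.09  0.56  1.29  2.37  0.04
  1.77 -0.96  1.52  1.09 -1.88  1.19  1.68 -0.3  -1.72  0.3  -2.72 -1.34
  2.18  0.76 -1.65 -0.11 -0.04  3.48  2.16  2.88  0.96 -0.02 -2.44  1.18]
[[ 0.    0.96  0.28]
 [ 0.    0.28 -0.96]
 [-1.    0.    0.  ]]
```

```bash
cat > h.py <<'E'
import numpy as np, json
from scipy.spatial.transform import Rotation as Ro
from rig import ctrl, capture, nets
np.set_printoptions(precision=2,suppress=True)
def R0():
    s=ctrl.sense(); return s,Ro.from_quat(np.roll(s["ee_rot"],-1)).as_matrix(),np.array(s["eef_pos"])
def head(R): return np.degrees(np.arctan2(R[1,2],R[0,2]))
def row(tgt,hd,R,p):
    d=R.T@(np.array(tgt)-p)/10
    t=(-(hd-head(R))+180)%360-180
    return np.round(np.r_[d,t/5],2)
E
python3 - <<'E'
from h import *
s,R,p=R0(); print(row([540,60,320],6,R,p), head(R)); print(capture("wrist")["mount"])
E
```

```text
[-12.59  53.48 -42.93 -15.9 ] -73.512192077585
[[   0.     -0.32    0.95 -179.82]
 [  -0.     -0.95   -0.32   83.96]
 [   1.     -0.     -0.      0.95]
 [   0.      0.      0.      1.  ]]
```

Request:
send_rows(rows="0.33 -12.6 53.5 -42.9 -16;0.33 -12.6 53.5 -42.9 -16;0.33 -12.6 53.5 -42.9 -16;0.33 -12.6 53.5 -42.9 -16;0.33 -12.6 53.5 -42.9 -16;0.33 -12.6 53.5 -42.9 -16;0.33 -12.6 53.5 -42.9 -16;0.33 -12.6 53.5 -42.9 -16;0.33 -12.6 53.5 -42.9 -16;0.33 -12.6 53.5 -42.9 -16;0.33 -12.6 53.5 -42.9 -16;0.33 -12.6 53.5 -42.9 -16")

```text
time_s: 2.55
eef_pos: [486.5, -16.7, 303.1]
ee_rot: [0.706, -0.04, 0.706, 0.04]
force: [-0.8, -1.7, 0.2]
grip_width: 0.331
```

```bash
python3 - <<'E'
from h import *
s,R,p=R0(); print(row([540,60,320],6,R,p), head(R),p,s["joints"])
E
```

```text
[-1.69  7.01  6.19  0.1 ] 6.507745289846443 [486.46 -16.69 303.11] [-0.28  0.17  1.4  -0.    1.57 -0.39]
```

Request:
send_rows(rows="0.33 -1.7 7.0 6.2 0;0.33 -1.7 7.0 6.2 0;0.33 -1.7 7.0 6.2 0")

```text
time_s: 2.85
eef_pos: [541.0, 61.6, 319.4]
ee_rot: [0.706, -0.041, 0.706, 0.042]
force: [-0.8, -0.7, -0.1]
grip_width: 0.329
```

```bash
python3 - <<'E'
from h import *
import cv2
s,R,p=R0(); print(p,head(R),s["force"],s["time_s"])
c=capture("wrist"); cv2.imwrite("pics/w1.png",c["pixels"][:,:,::-1])
np.savez("w1.npz",K=c["intrinsics"],M=c["mount"],R=R,p=p)
for t in ["handle1","crank1","cover"]:
    print(t,[(np.round(d["location"],1).tolist(),round(d["confidence"],2)) for d in nets.spot_point(c,t)[:6]])
E
```

```text
[541.04  61.56 319.4 ] 6.766604657413895 [-0.8  -0.73 -0.07] 2.85
handle1 [([486.2, -18.3, 143.9], 0.82), ([480.5, 114.7, 143.7], 0.76), ([613.7, 137.8, 145.4], 0.68), ([635.9, 0.3, 143.5], 0.59)]
crank1 [([600.8, -4.5, 119.2], 0.93), ([495.2, 19.6, 120.2], 0.81), ([626.7, 97.0, 115.6], 0.77)]
cover []
```

View pics/w1.png

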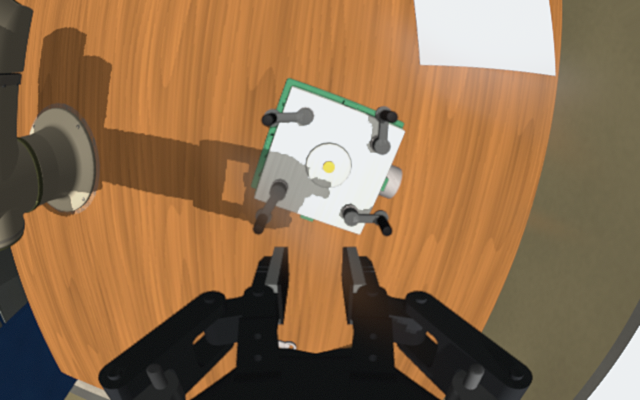

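```bash
cat > proj.py <<'E'
import numpy as np
def wproj(P,z):
    K,M,R,p=z["K"],z["M"],z["R"],z["p"]
    t=R.T@(np.array(P)-p); c=M[:3,:3].T@(t-M[:3,3])
    th=np.arctan2(np.hypot(c[0],c[1]),c[2]); ph=np.arctan2(c[1],c[0])
    return np.array([K[0,2]+K[0,0]*th*np.cos(ph),K[1,2]+K[1,1]*th*np.sin(ph)])
E
python3 - <<'E'
from fit import *; from proj import *; import cv2
ax=[(0,(619.6,96.7)),(0,(626.5,98.2)),(1,(522.7,114.5)),(1,(521.2,117.6)),(2,(496.9,18.2)),(3,(596.3,-4.5)),(3,(596.9,-3.5)),(3,(600.8,-4.5)),(2,(495.2,19.6)),(0,(626.7,97))]
hd=[(0,(616.6,135.4)),(0,(620,135.3)),(1,(479.9,117.3)),(1,(483.3,116.7)),(2,(482,-14.8)),(2,(477.1,-16.9)),(3,(640.2,-1.3)),(2,(486.2,-18.3)),(1,(480.5,114.7)),(0,(613.7,137.8)),(3,(635.9,.3))]
x,A,H,f=fit(ax,hd,[(560,61.6),(562.2,61),(561,58.1),(557.6,59.3)])
np.set_printoptions(precision=2,suppress=True);print(x,A,H)
np.savez("m.npz",x=x,A=A,H=H)
z=np.load("w1.npz");im=cv2.imread("pics/w1.png")[60:260,230:430]
im=cv2.resize(im,None,fx=3,fy=3,interpolation=cv2.INTER_CUBIC)
def pt(P,col):
    u=(wproj(P,z)-[230,60]+.5)*3; cv2.circle(im,tuple(int(round(v)) for v in u),3,col,-1)
for a,h in zip(A,H):
    pt([*a,122],(0,255,0)); pt([*h,160],(0,0,255)); pt([*h,120],(255,0,0))
c=x[:2];th=x[2]
for sx,sy in [(1,1),(-1,1),(-1,-1),(1,-1)]:
    pt([*(c+82*(sx*np.array([np.cos(th),np.sin(th)])+sy*np.array([-np.sin(th),np.cos(th)]))),88],(255,0,255))
pt([*c,104],(0,255,255))
cv2.imwrite("pics/w1b.png",im)
E
```

```text
[559.97  58.3   -0.23   1.72   3.26  -1.97   0.1 ] [[622.58  96.87]
 [521.4  120.91]
 [497.35  19.73]
 [598.53  -4.31]] [[616.63 136.42]
 [481.66 116.33]
 [481.65 -17.06]
 [638.35  -0.48]]
```

View pics/w1b.png

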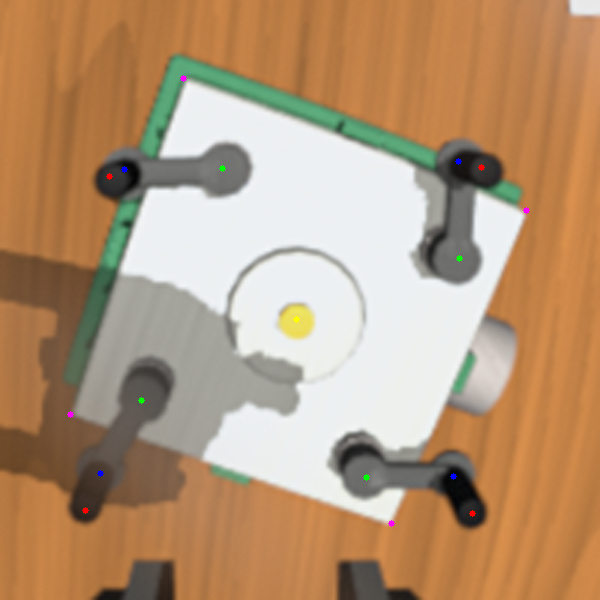

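```bash
cat >> h.py <<'E'
import os
def Rh(hd):
    a=np.radians(hd); z=np.array([np.cos(a),np.sin(a),0]); x=np.array([0,0,-1.]); return np.c_[x,np.cross(z,x),z]
m=np.load("m.npz")
A=m["A"]; 
def load(): return json.load(open("cmd.json"))
def save(d): json.dump(d,open("cmd.json","w"))
def sent(last):
    d=load(); R=Rh(d["h"]); v=np.array(last,float)
    d["p"]=(np.array(d["p"])+R@v[:3]*10).tolist(); d["h"]=d["h"]-5*v[3]; save(d)
def show(wps,grip=.33):
    d=load(); R=Rh(d["h"]); p=np.array(d["p"]); o=[]
    for (x,y,z,hd) in wps:
        s=R.T@(np.array([x,y,z])-p)/10; t=(-(hd-d["h"])+180)%360-180
        o.append(f"{grip} {s[0]:.2f} {s[1]:.2f} {s[2]:.2f} {t/5:.2f}")
    print(";".join(o))
def arc(i,th,z,lead=7,flip=0):
    r=np.array([np.cos(th),np.sin(th)]); t=np.array([r[1],-r[0]])
    q=A[i]+40*r+lead*t; return (*q,z,np.degrees(th)-90+flip)
def st(i=None,th=None):
    s,R,p=R0(); f=np.array(s["force"]); d=load()
    print("t",s["time_s"],"p",p,"hd %.1f"%head(R),"cmd",np.array(d["p"]),"%.1f"%d["h"],"F",f,"g %.2f"%s["grip_width"],"j6 %.2f"%s["joints"][5])
    if i is not None:
        v=p[:2]-A[i]; th=np.arctan2(v[1],v[0]); r=v/np.hypot(*v); t=np.array([r[1],-r[0]])
        # remove lead 7: post angle
        th2=th+np.arctan2(7,40)
        r=np.array([np.cos(th2),np.sin(th2)]);t=np.array([r[1],-r[0]])
        print("post angle est %.3f"%th2,"radius %.1f"%np.hypot(*v),"Ftan(resist) %.1f"%(-f[:2]@t),"Frad %.1f"%(f[:2]@r))
E
python3 - <<'E'
from h import *
s,R,p=R0(); save({"p":p.tolist(),"h":head(R)}); st()
th=m["x"][3:]; print(th)
w=arc(0,th[0],180,0); w2=arc(0,th[0],124,0)
show([w,w2])
E
```

```text
t 3.05 p [538.96  57.08 319.38] hd 6.4 cmd [538.96  57.08 319.38] 6.4 F [-0.1   0.15 -0.49] g 0.33 j6 -0.22
[ 1.72  3.26 -1.97  0.1 ]
0.33 13.94 7.01 8.61 -0.42;0.33 19.54 7.01 8.61 -0.42
```

Request:
send_rows(rows="0.33 13.9 7.0 8.6 -0.4;0.33 13.9 7.0 8.6 -0.4;0.33 13.9 7.0 8.6 -0.4;0.33 13.9 7.0 8.6 -0.4;0.33 13.9 7.0 8.6 -0.4;0.33 13.9 7.0 8.6 -0.4")

```text
time_s: 3.65
eef_pos: [616.8, 135.9, 181.4]
ee_rot: [0.705, -0.052, 0.705, 0.052]
force: [0.5, -0.3, 0.9]
grip_width: 0.333
```

```bash
python3 - <<'E'
from h import *
import cv2
sent([13.9,7,8.6,-.4]); st(0)
s,R,p=R0(); c=capture("wrist"); cv2.imwrite("pics/w2.png",c["pixels"][:,:,::-1])
np.savez("w2.npz",K=c["intrinsics"],M=c["mount"],R=R,p=p)
E
```

```text
t 3.65 p [616.8  135.91 181.35] hd 8.4 cmd [616.57 136.29 180.38] 8.4 F [ 0.45 -0.3   0.91] g 0.33 j6 -0.12
post angle est 1.891 radius 39.5 Ftan(resist) -0.3 Frad -0.4
```

View pics/w2.png

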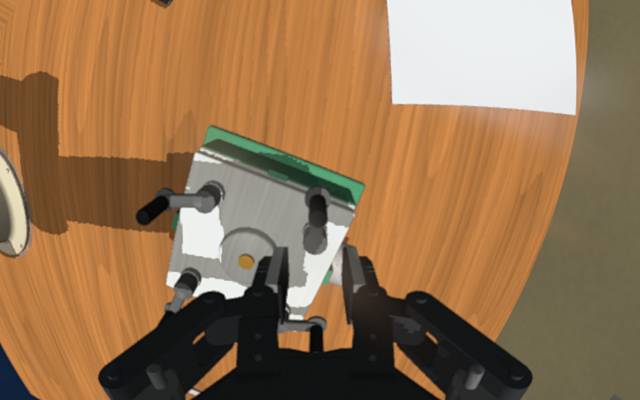

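Request:
send_rows(rows="0.33 2.8 0 0 0;0.33 5.6 0 0 0;0.33 5.6 0 0 0;0.33 5.6 0 0 0")

```text
time_s: 4.1
eef_pos: [617.4, 136.4, 126.8]
ee_rot: [0.706, -0.052, 0.704, 0.052]
force: [-0.2, -0.5, 1.0]
grip_width: 0.331
```

```bash
python3 - <<'E'
from h import *
sent([5.6,0,0,0]); st(0)
th=m["x"][3]
show([arc(0,th,124),arc(0,th-.1,124)]+[arc(0,th-.1*k,124-.5*k) for k in range(2,8)])
E
```

```text
t 4.1 p [617.43 136.38 126.77] hd 8.4 cmd [616.57 136.29 124.38] 8.4 F [-0.16 -0.46  1.03] g 0.33 j6 -0.11
post angle est 1.874 radius 39.8 Ftan(resist) 0.3 Frad -0.4
0.33 0.04 0.01 0.71 -0.02;0.33 0.04 -0.08 1.10 1.12;0.33 0.14 -0.20 1.49 2.27;0.33 0.19 -0.37 1.86 3.42;0.33 0.24 -0.57 2.21 4.56;0.33 0.29 -0.81 2.54 5.71;0.33 0.34 -1.08 2.85 6.85;0.33 0.39 -1.37 3.12 8.00
```

Request:
send_rows(rows="0.33 0 0 0.7 0;0.33 0 -0.08 1.1 1.1;0.33 0.1 -0.2 1.5 2.3;0.33 0.15 -0.37 1.86 3.4;0.33 0.2 -0.57 2.2 4.6")

```text
time_s: 4.6
eef_pos: [640.8, 134.6, 124.5]
ee_rot: [0.702, 0.091, 0.7, -0.091]
force: [-0.1, -0.5, -0.6]
grip_width: 0.332
```

```bash
python3 - <<'E'
from h import *
sent([.2,-.57,2.2,4.6]); st(0)
th=m["x"][3]
show([arc(0,th-.1*k,124-.5*k) for k in range(5,9)])
E
```

```text
t 4.6 p [640.79 134.6  124.48] hd -14.7 cmd [639.16 133.89 122.38] -14.6 F [-0.15 -0.51 -0.56] g 0.33 j6 0.29
post angle est 1.294 radius 41.9 Ftan(resist) 0.0 Frad -0.5
0.33 0.09 -0.09 0.41 1.11;0.33 0.14 -0.21 0.79 2.25;0.33 0.19 -0.38 1.16 3.40;0.33 0.24 -0.58 1.52 4.55
```

```bash
python3 - <<'E'
from h import *
import cv2
st(0)
s,R,p=R0(); c=capture("wrist"); cv2.imwrite("pics/w3.png",c["pixels"][:,:,::-1]);st(0)
E
```

```text
t 4.6 p [640.79 134.6  124.48] hd -14.7 cmd [639.16 133.89 122.38] -14.6 F [-0.15 -0.51 -0.56] g 0.33 j6 0.29
post angle est 1.294 radius 41.9 Ftan(resist) 0.0 Frad -0.5
t 4.65 p [641.1  134.28 124.28] hd -15.1 cmd [639.16 133.89 122.38] -14.6 F [1.59 0.03 0.37] g 0.33 j6 0.29
post angle est 1.284 radius 41.7 Ftan(resist) -1.5 Frad 0.5
```

View pics/w3.png

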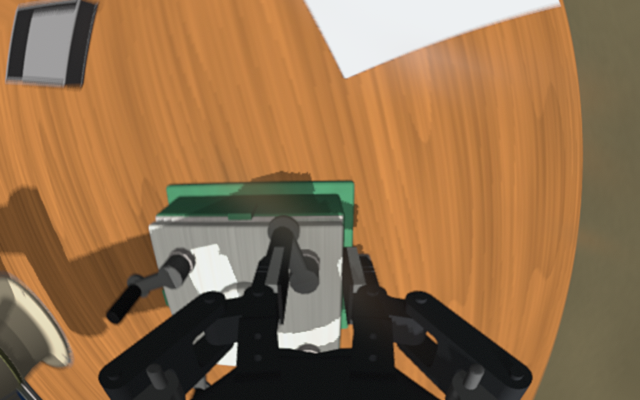

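```bash
python3 - <<'E'
from h import *
from proj import wproj
import cv2
s,R,p=R0(); print(p)
z=dict(np.load("w2.npz")); z["R"]=R; z["p"]=np.array([640.79,134.6,124.48])
im=cv2.imread("pics/w3.png")
for nm,P in [("tcp",p),("pinch",p+[0,0,19]),("pinch40",p+[0,0,36])]+[("h%.2f"%t,[*(A[0]+40*np.array([np.cos(t),np.sin(t)])),zz]) for t in (1.72,1.5,1.3) for zz in(120,160)]+[("hub",[*A[0],122])]:
    u=wproj(P,z); print(nm,u); cv2.circle(im,tuple(int(round(v)) for v in u),2,(0,0,255) if nm[0]!='h' else (0,255,0),-1)
cv2.imwrite("pics/w3b.png",cv2.resize(im[150:400,150:470],None,fx=2.4,fy=2.4))
E
```

```text
[641.1  134.28 124.28]
tcp [314.09 231.22]
pinch [314.12 244.76]
pinch40 [314.15 259.21]
h1.72 [277.42 234.35]
h1.72 [269.64 265.44]
h1.50 [289.94 230.81]
h1.50 [284.75 261.52]
h1.30 [302.06 229.81]
h1.30 [299.48 260.45]
hub [302.59 282.47]
```

View pics/w3b.png

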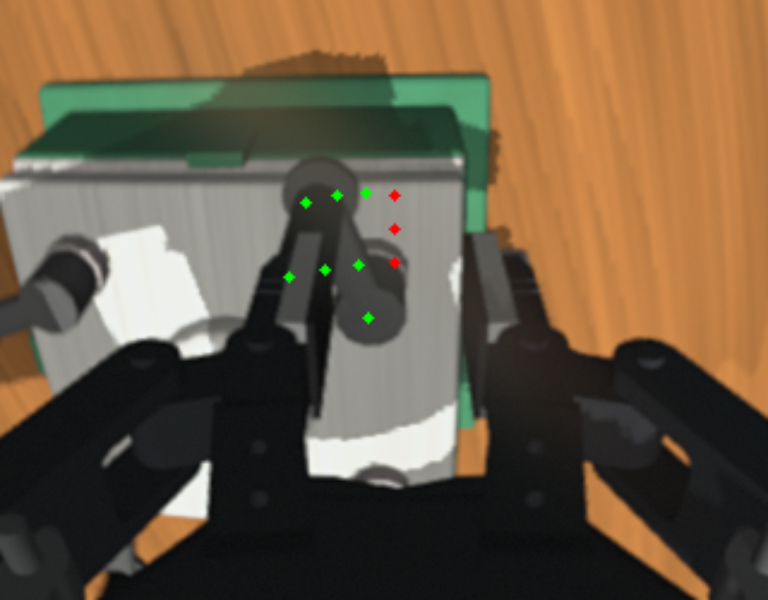

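Request:
send_rows(rows="0.33 0.05 -0.1 0.4 1.1;0.33 0.1 -0.2 0.8 2.2;0.33 0.15 -0.38 1.16 3.4")

```text
time_s: 4.95
eef_pos: [650.7, 128.1, 122.6]
ee_rot: [0.681, 0.193, 0.68, -0.192]
force: [-0.6, 0.1, -0.4]
grip_width: 0.33
```

```bash
python3 - <<'E'
from h import *
sent([.15,-.38,1.16,3.4]); st(0)
th=m["x"][3]
show([arc(0,th-.1*k,124-.5*k) for k in range(7,13)])
E
```

```text
t 4.95 p [650.75 128.06 122.63] hd -31.6 cmd [649.44 127.29 120.88] -31.6 F [-0.58  0.15 -0.37] g 0.33 j6 0.57
post angle est 1.010 radius 42.0 Ftan(resist) 0.6 Frad -0.2
0.33 0.04 0.00 0.00 -0.00;0.33 0.09 -0.09 0.40 1.15;0.33 0.14 -0.22 0.78 2.29;0.33 0.19 -0.38 1.15 3.44;0.33 0.24 -0.59 1.51 4.58;0.33 0.29 -0.82 1.84 5.73
```

```bash
python3 - <<'E'
from h import *
from proj import wproj
import cv2
s,R,p=R0(); c=capture("wrist"); im=c["pixels"][:,:,::-1].copy()
z=dict(K=c["intrinsics"],M=c["mount"],R=R,p=p)
for t in (1.72,1.5,1.3):
  for zz in (120,160):
    u=wproj([*(A[0]+40*np.array([np.cos(t),np.sin(t)])),zz],z); cv2.circle(im,tuple(int(round(v)) for v in u),2,(0,255,0),-1)
cv2.imwrite("pics/w4.png",cv2.resize(im[150:400,150:470],None,fx=2.4,fy=2.4))
E
```

```text
(no output)
```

View pics/w4.png

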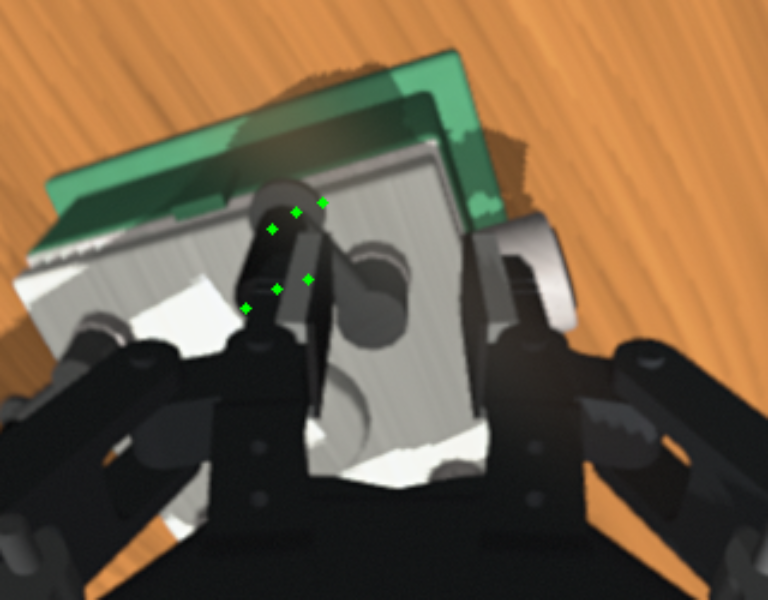

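```bash
python3 - <<'E'
from h import *
from proj import wproj
import cv2
s,R,p=R0()
w=dict(np.load("w2.npz")); z=dict(K=w["K"],M=w["M"],R=R,p=p); 
print(z["K"])
im=cv2.resize(cv2.imread("pics/w4.png"),None,fx=1,fy=1)
def pt(P,c):
    u=(wproj(P,z)-[150,150]+.5)*2.4; cv2.circle(im,tuple(int(round(v)) for v in u),3,c,-1)
for zz in (-20,-14,14,20):
  for y in(-11,11):
    for x in (0,-5,-24,-43): pt(p+R@[x,y,zz],(0,0,255) if y>0 else (255,0,0))
cv2.imwrite("pics/w4b.png",im)
E
```

```text
[[309.71   0.   314.91]
 [  0.   309.71 199.66]
 [  0.     0.     1.  ]]
```

View pics/w4b.png

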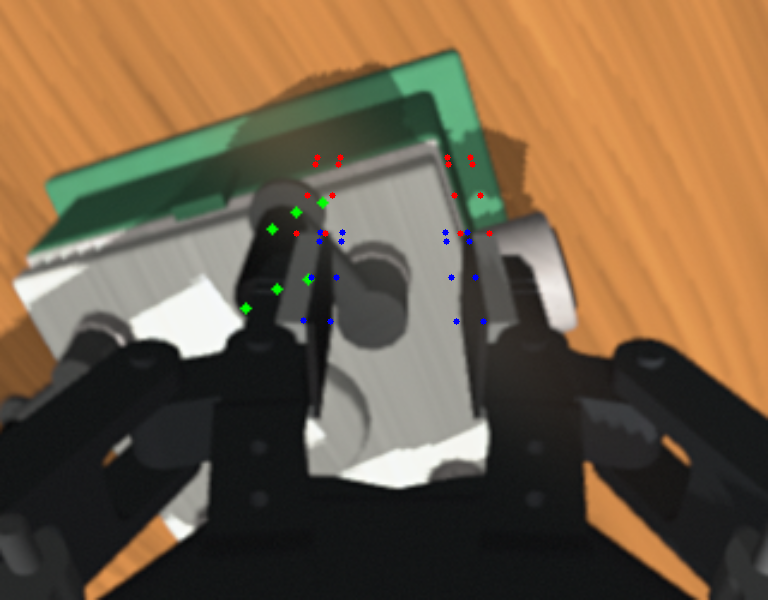

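```bash
python3 - <<'E'
from h import *
import cv2
a=capture("scene")["pixels"][:,:,::-1][130:290,250:450]
cv2.imwrite("pics/s4.png",cv2.resize(a,None,fx=4,fy=3.7,interpolation=cv2.INTER_CUBIC))
im=cv2.imread("pics/w4.png")
cv2.imwrite("pics/w4c.png",cv2.resize(im[150:450,200:550],None,fx=2.2,fy=2,interpolation=cv2.INTER_CUBIC))
E
```

```text
(no output)
```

View pics/s4.png

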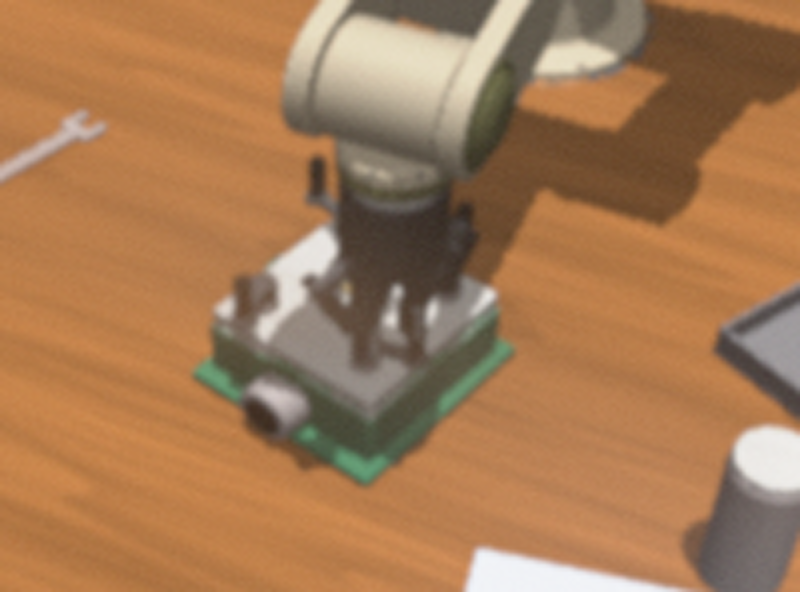

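View pics/w4c.png

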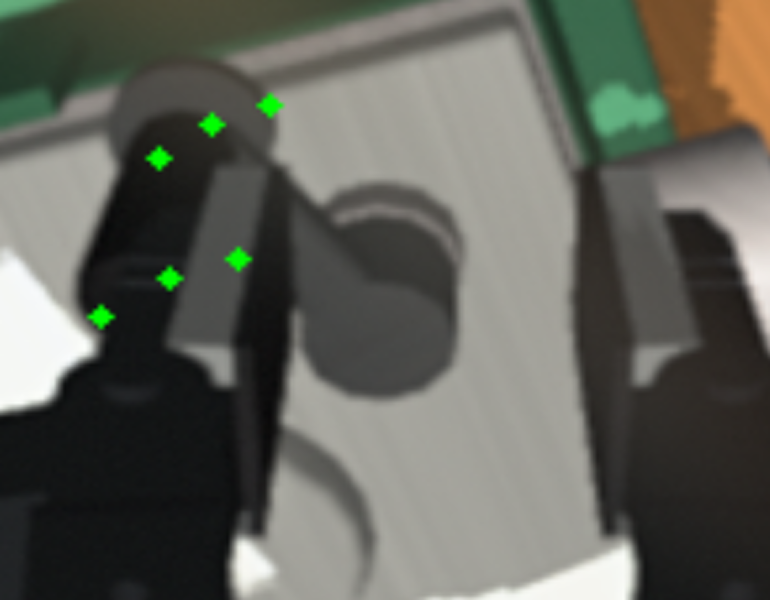

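```bash
python3 - <<'E'
from h import *
import cv2
s,R,p=R0(); c=capture("scene"); K=c["intrinsics"];V=c["view"]
im=c["pixels"][:,:,::-1][130:290,250:450]
im=cv2.resize(im,None,fx=4,fy=3.7,interpolation=cv2.INTER_CUBIC)
print(p, c["view"])
def pt(P,col):
    q=V[:3,:3]@P+V[:3,3]; u=K@q; u=u[:2]/u[2]; v=((u-[250,130]+.5)*[4,3.7]).astype(int); print(v); cv2.circle(im,tuple(int(a) for a in v),3,col,-1)
for zz,col in ((-22,(0,0,255)),(22,(255,0,0))):
  for x in (0,-20,-43): pt(p+R@[x,0,zz],col)
for zz in (120,160): pt(np.array([*(A[0]+40*np.array([np.cos(1.58),np.sin(1.58)])),zz]),(0,255,0))
cv2.imwrite("pics/s5.png",im)
E
```

```text
[650.65 127.76 122.27] [[  -0.46    0.89   -0.01  251.55]
 [   0.63    0.32   -0.71 -258.88]
 [  -0.63   -0.33   -0.71 1790.92]
 [   0.      0.      0.      1.  ]]
[411 362]
[412 345]
[413 326]
[361 384]
[362 367]
[362 348]
[413 354]
[415 321]
```

View pics/s5.png

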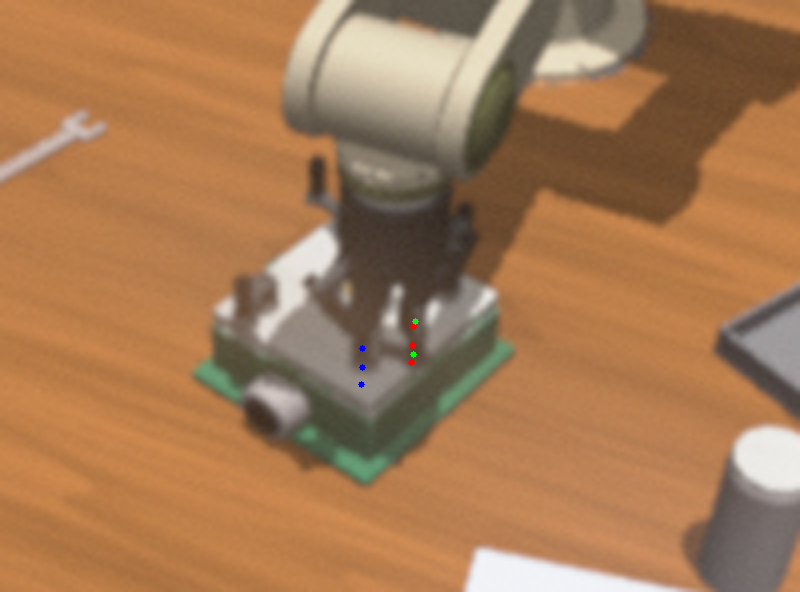

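```bash
python3 - <<'E'
from h import *
from proj import wproj
from scipy.optimize import least_squares
w=np.load("w2.npz"); z=dict(K=w["K"],M=w["M"],R=np.eye(3),p=np.zeros(3))
def px(u,v): return np.array([150+(200+u/2.2)/2.4,150+(150+v/2)/2.4])
for a,b in [((268,168),(235,345)),((600,168),(635,345)),((215,168),(170,345)),((655,168),(697,345))]:
    f=lambda q: np.r_[wproj([q[0],q[2],q[3]],z)-px(*a),wproj([q[1],q[2],q[3]],z)-px(*b)]
    r=least_squares(f,[-20,-60,0,0]); print(px(*a),px(*b),r.x,r.cost)
for y in (0,11): 
  for x in (0,-10,-20,-30,-40): print(y,x,wproj([x,y,-20],z),wproj([x,y,20],z))
E
```

```text
[284.09 247.5 ] [277.84 284.38] [ 84.99  22.12 -56.6  -28.49] 0.12423389180008493
[346.97 247.5 ] [353.6  284.38] [1542.03 1132.97 -821.42  199.49] 0.10647799369366699
[274.05 247.5 ] [265.53 284.38] [-19.71 -57.84  -1.76 -22.77] 0.12425846149811481
[357.39 247.5 ] [365.34 284.38] [  8.73 -35.97 -16.87  29.61] 0.5965379393868325
0 0 [282.23 230.94] [344.76 230.9 ]
0 -10 [280.65 237.73] [346.22 237.7 ]
0 -20 [278.93 245.2 ] [347.8  245.17]
0 -30 [277.04 253.44] [349.54 253.41]
0 -40 [274.96 262.55] [351.45 262.54]
11 0 [281.53 214.98] [345.37 214.93]
11 -10 [279.86 221.15] [346.91 221.1 ]
11 -20 [278.02 227.96] [348.6  227.91]
11 -30 [275.99 235.51] [350.46 235.47]
11 -40 [273.75 243.92] [352.52 243.89]
```

Request:
send_rows(rows="0.33 -6 0 0 0;0.1 -6 0 0 0;0 -6 0 0 0;0 -6 0 0 0;0 -6 0 0 0;0 -6 0 0 0")

```text
time_s: 5.7
eef_pos: [649.4, 128.1, 179.9]
ee_rot: [0.68, 0.192, 0.681, -0.192]
force: [-0.8, 0.0, 0.6]
grip_width: -0.003
```

```bash
python3 - <<'E'
from h import *
from proj import wproj
import cv2
sent([-6,0,0,0]); st(0)
s,R,p=R0(); c=capture("wrist"); im=c["pixels"][:,:,::-1].copy()
z=dict(K=c["intrinsics"],M=c["mount"],R=R,p=p); np.savez("w5.npz",**z)
im=cv2.resize(im[150:400,150:470],None,fx=2.4,fy=2.4,interpolation=cv2.INTER_CUBIC)
def pt(P,col):
    u=(wproj(P,z)-[150,150]+.5)*2.4; cv2.circle(im,tuple(int(round(v)) for v in u),2,col,-1)
for y,c in((-11,(255,0,0)),(0,(0,255,255)),(11,(0,0,255))):
  for x in (0,-19,-38): pt(p+R@[x,y,0],c)
for t in (1.72,1.5): 
  for zz in (120,160): pt([*(A[0]+40*np.array([np.cos(t),np.sin(t)])),zz],(0,255,0))
cv2.imwrite("pics/w5.png",im)
E
```

```text
t 5.7 p [649.36 128.11 179.86] hd -31.5 cmd [649.44 127.29 180.88] -31.6 F [-0.81  0.02  0.6 ] g -0.00 j6 0.57
post angle est 1.035 radius 41.2 Ftan(resist) 0.7 Frad -0.4
```

View pics/w5.png

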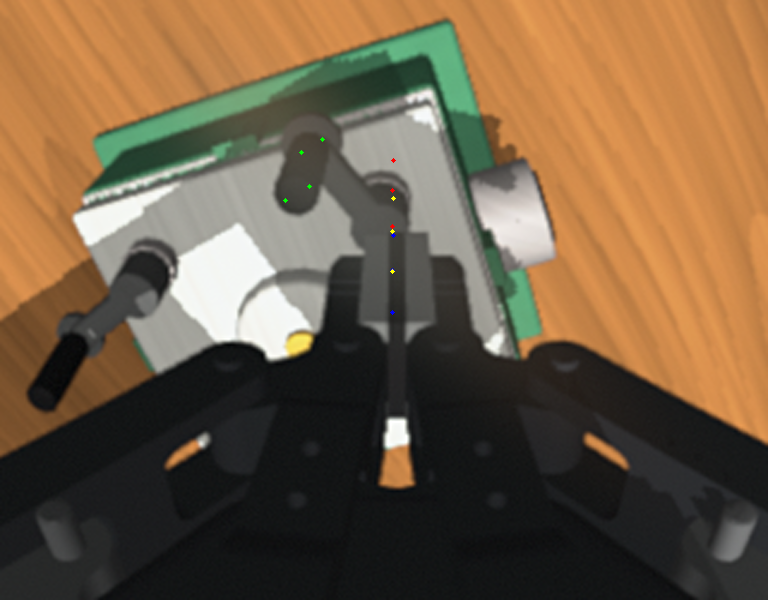

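```bash
python3 - <<'E'
from h import *
import cv2
s,R,p=R0(); c=capture("scene"); K=c["intrinsics"];V=c["view"]
im=c["pixels"][:,:,::-1][150:260,280:400]
im=cv2.resize(im,None,fx=6,fy=5.4,interpolation=cv2.INTER_CUBIC)
def pt(P,col):
    q=V[:3,:3]@P+V[:3,3]; u=K@q; u=u[:2]/u[2]; v=((u-[280,150]+.5)*[6,5.4]).astype(int); print(v); cv2.circle(im,tuple(int(a) for a in v),2,col,-1)
for y,c in((-11,(255,0,0)),(0,(0,255,255)),(11,(0,0,255))):
  for x in (0,-19,-38): pt(p+R@[x,y,0],c)
cv2.imwrite("pics/s6.png",im)
E
```

```text
[392 351]
[393 327]
[394 303]
[404 364]
[405 340]
[406 316]
[417 378]
[418 353]
[419 329]
```

View pics/s6.png

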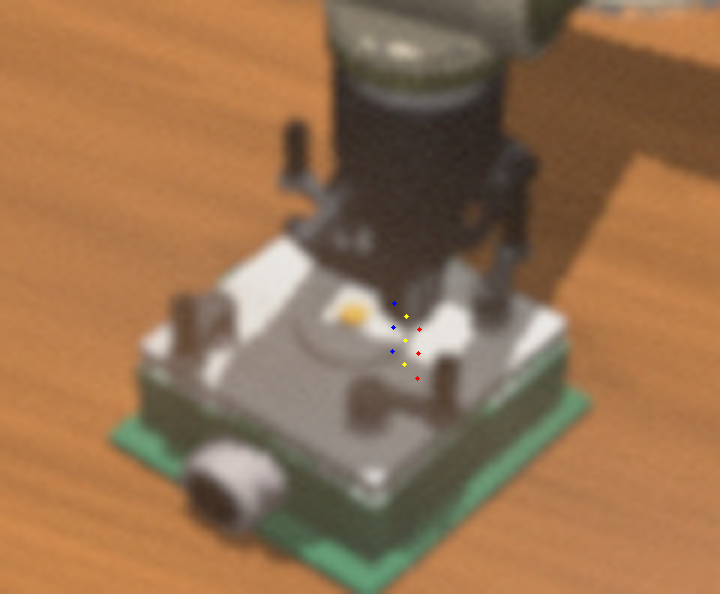

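```bash
python3 - <<'E'
from h import *
show([arc(0,1.61,135,0),arc(0,1.61,92,0)],.28)
E
```

```text
0.28 4.59 -0.67 -2.92 -6.76;0.28 8.89 -0.67 -2.92 -6.76
```

Request:
send_rows(rows="0.28 1 -0.7 -2.9 -6.8;0.28 1 -0.7 -2.9 -6.8;0.28 2 -0.7 -2.9 -6.8;0.28 4 -0.7 -2.9 -6.8;0.28 4 -0.7 -2.9 -6.8")

```text
time_s: 6.3
eef_pos: [620.0, 137.2, 138.3]
ee_rot: [0.705, -0.016, 0.709, 0.016]
force: [-1.1, -1.0, -0.5]
grip_width: 0.277
```

```bash
python3 - <<'E'
from h import *
from proj import wproj
import cv2
sent([4,-.7,-2.9,-6.8]); st(0)
s,R,p=R0(); c=capture("wrist"); im=c["pixels"][:,:,::-1].copy()
z=dict(K=c["intrinsics"],M=c["mount"],R=R,p=p)
im=cv2.resize(im[150:400,150:470],None,fx=2.4,fy=2.4,interpolation=cv2.INTER_CUBIC)
def pt(P,col):
    u=(wproj(P,z)-[150,150]+.5)*2.4; cv2.circle(im,tuple(int(round(v)) for v in u),2,col,-1)
for y,c in((-11,(255,0,0)),(0,(0,255,255)),(11,(0,0,255))):
  for x in (-38,-57): pt(p+R@[x,y,0],c)
for t in (1.61,): 
  for zz in (120,160): pt([*(A[0]+40*np.array([np.cos(t),np.sin(t)])),zz],(0,255,0))
cv2.imwrite("pics/w6.png",im)
E
```

```text
t 6.3 p [620.03 137.22 138.35] hd 2.6 cmd [621.06 136.5  140.88] 2.4 F [-1.06 -1.01 -0.46] g 0.28 j6 -0.01
post angle est 1.807 radius 40.4 Ftan(resist) 1.3 Frad -0.7
```

View pics/w6.png

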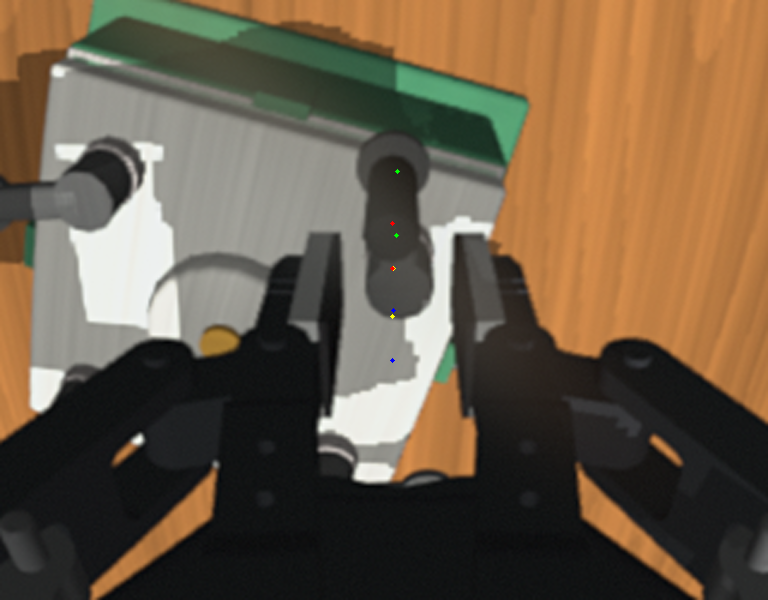

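Request:
send_rows(rows="0.28 2 0 0 0;0.28 3.5 0 0 0;0.28 4.9 0 0 0;0.28 4.9 0 0 0")

```text
time_s: 6.75
eef_pos: [620.7, 137.3, 90.7]
ee_rot: [0.706, -0.015, 0.708, 0.015]
force: [-0.3, 0.1, 0.9]
grip_width: 0.28
```

```bash
python3 - <<'E'
from h import *
sent([4.9,0,0,0]); st(0)
show([arc(0,1.61-.1*k,92-.5*k) for k in range(0,7)],.28)
E
```

```text
t 6.75 p [620.73 137.25  90.68] hd 2.4 cmd [621.06 136.5   91.88] 2.4 F [-0.27  0.09  0.85] g 0.28 j6 -0.01
post angle est 1.790 radius 40.4 Ftan(resist) 0.2 Frad 0.1
0.28 -0.01 0.03 0.70 0.04;0.28 0.04 -0.06 1.09 1.19;0.28 0.09 -0.19 1.48 2.33;0.28 0.14 -0.36 1.85 3.48;0.28 0.19 -0.56 2.20 4.62;0.28 0.24 -0.80 2.53 5.77;0.28 0.29 -1.07 2.83 6.91
```

Request:
send_rows(rows="0.28 0 0 0.7 0;0.28 0.05 -0.06 1.1 1.2;0.28 0.1 -0.19 1.48 2.3;0.28 0.15 -0.36 1.85 3.5")

```text
time_s: 7.15
eef_pos: [638.9, 134.8, 90.6]
ee_rot: [0.699, 0.094, 0.702, -0.094]
force: [-9.3, 0.7, -1.4]
grip_width: 0.278
```

```bash
python3 - <<'E'
from h import *
sent([.15,-.36,1.85,3.5]); st(0)
show([arc(0,1.61-.1*k,92-.5*k) for k in range(3,9)],.28)
E
```

```text
t 7.15 p [638.88 134.82  90.57] hd -15.3 cmd [639.7  133.7   90.38] -15.1 F [-9.27  0.71 -1.42] g 0.28 j6 0.30
post angle est 1.338 radius 41.3 Ftan(resist) 9.2 Frad -1.5
0.28 -0.01 0.00 -0.00 -0.02;0.28 0.04 -0.09 0.39 1.12;0.28 0.09 -0.22 0.78 2.27;0.28 0.14 -0.38 1.15 3.41;0.28 0.19 -0.58 1.50 4.56;0.28 0.24 -0.82 1.83 5.71
```

Request:
send_rows(rows="0.28 0.05 -0.09 0.39 1.1;0.28 0.1 -0.22 0.78 2.3;0.28 0.15 -0.38 1.15 3.4")

```text
time_s: 7.45
eef_pos: [648.9, 128.8, 89.2]
ee_rot: [0.678, 0.196, 0.681, -0.196]
force: [-8.6, 3.2, -1.9]
grip_width: 0.277
```

```bash
python3 - <<'E'
from h import *
sent([.15,-.38,1.15,3.4]); st(0)
x=m["x"][3:]; i=2
d=load(); p=d["p"]
print(x)
show([arc(0,1.61-.6,p[2],0),(p[0],p[1],p[2]+50,d["h"])],.28)
E
```

```text
t 7.45 p [648.89 128.8   89.17] hd -32.3 cmd [649.82 127.04  88.88] -32.1 F [-8.61  3.17 -1.91] g 0.28 j6 0.58
post angle est 1.055 radius 41.4 Ftan(resist) 9.1 Frad -1.5
[ 1.72  3.26 -1.97  0.1 ]
0.28 0.00 -0.00 -0.70 0.01;0.28 -5.00 0.00 0.00 0.00
```

```bash
cat >> h.py <<'E'
def go(i,th,z,flip,zup=50,grip=.28):
    "release, lift, hover rows from current cmd; lead 7 on current crank assumed"
    d=load(); p=d["p"]; R=Rh(d["h"])
    w=arc(i,th,z,0,flip); show([w],grip)
E
python3 - <<'E'
from h import *
go(2,m["x"][5],139,180)
E
```

```text
0.28 -5.01 -21.14 -6.60 -1.79
```

Request:
send_rows(rows="0.28 -0.2 0 -0.7 0;0.28 -5 0 -0.7 0;0.28 -5 0 -0.7 0;0.28 -5 -21.1 -6.6 -1.8;0.28 -5 -21.1 -6.6 -1.8;0.28 -5 -21.1 -6.6 -1.8;0.28 -5 -21.1 -6.6 -1.8;0.28 -5 -21.1 -6.6 -1.8;0.28 -5 -21.1 -6.6 -1.8;0.28 -5 -21.1 -6.6 -1.8")

```text
time_s: 8.45
eef_pos: [483.5, -16.3, 140.3]
ee_rot: [0.694, 0.141, 0.692, -0.141]
force: [0.7, 1.1, -0.3]
grip_width: 0.282
```

```bash
cat >> h.py <<'E'
def look(name,i,ths):
    from proj import wproj
    import cv2
    s,R,p=R0(); c=capture("wrist"); im=c["pixels"][:,:,::-1].copy()
    z=dict(K=c["intrinsics"],M=c["mount"],R=R,p=p)
    im=cv2.resize(im[150:400,150:470],None,fx=2.4,fy=2.4,interpolation=cv2.INTER_CUBIC)
    def pt(P,col):
        u=(wproj(P,z)-[150,150]+.5)*2.4; cv2.circle(im,tuple(int(round(v)) for v in u),2,col,-1)
    for t in ths:
      for zz in (120,160): pt([*(A[i]+40*np.array([np.cos(t),np.sin(t)])),zz],(0,255,0))
    pt([*A[i],122],(0,0,255))
    cv2.imwrite(f"pics/{name}.png",im)
E
python3 - <<'E'
from h import *
sent([-5,-21.1,-6.6,-1.8]); st(2); look("w7",2,[-1.97,-2.1])
E
```

```text
t 8.45 p [483.47 -16.29 140.31] hd -23.0 cmd [481.89 -16.76 138.88] -23.1 F [ 0.73  1.08 -0.34] g 0.28 j6 0.13
post angle est -1.765 radius 38.6 Ftan(resist) 0.5 Frad -1.2
```

View pics/w7.png

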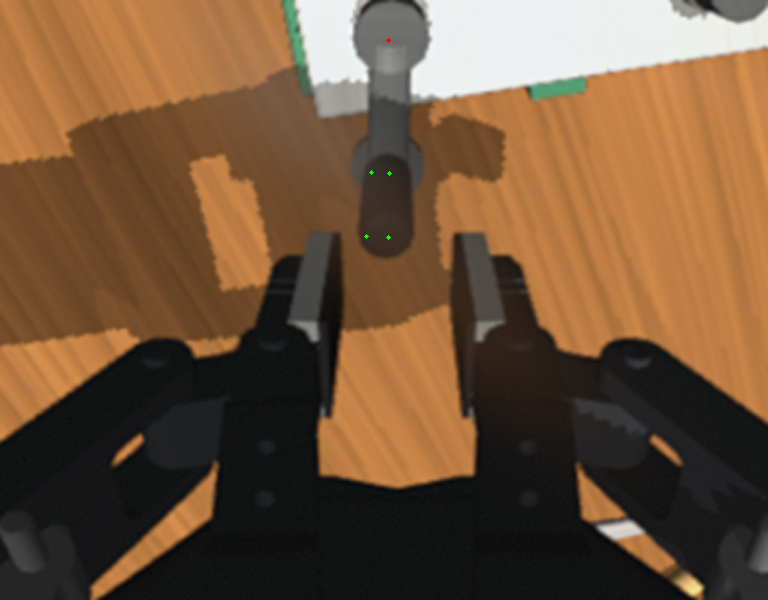

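```bash
python3 - <<'E'
from h import *
t=-1.97
show([arc(2,t,92,0,180)]+[arc(2,t-.1*k,92-.5*k,7,180) for k in range(0,7)],.28)
E
```

```text
0.28 4.69 -0.04 0.01 -0.04;0.28 4.69 -0.04 -0.69 -0.04;0.28 4.74 0.05 -1.09 1.11;0.28 4.79 0.18 -1.48 2.26;0.28 4.84 0.34 -1.85 3.40;0.28 4.89 0.54 -2.20 4.55;0.28 4.94 0.78 -2.53 5.69;0.28 4.99 1.05 -2.83 6.84
```

Request:
send_rows(rows="0.28 2.5 0 0 0;0.28 4.7 0 0 0;0.28 4.7 0 0 0;0.28 4.7 0 -0.7 0;0.28 4.75 0.05 -1.1 1.1;0.28 4.8 0.18 -1.48 2.3;0.28 4.85 0.34 -1.85 3.4;0.28 4.9 0.54 -2.2 4.6;0.28 4.95 0.78 -2.53 5.7;0.28 5 1.05 -2.83 6.8")

```text
time_s: 9.5
eef_pos: [462.8, 3.5, 91.1]
ee_rot: [0.624, 0.338, 0.618, -0.338]
force: [5.3, -9.0, -2.5]
grip_width: 0.283
```

```bash
python3 - <<'E'
from h import *
sent([5,1.05,-2.83,6.8]); st(2)
go(1,m["x"][4],139,0); go(1,m["x"][4],139,180)
E
```

```text
t 9.5 p [462.81   3.47  91.07] hd -57.2 cmd [459.96   3.98  88.88] -57.1 F [ 5.28 -8.96 -2.45] g 0.28 j6 0.75
post angle est -2.528 radius 38.2 Ftan(resist) 10.4 Frad 0.8
0.28 -5.01 7.93 -8.25 -30.73
0.28 -5.01 7.93 -8.25 5.27
```

Request:
send_rows(rows="0.28 -0.2 0 0.7 0;0.28 -5 0 0.7 0;0.28 -5 0 0.7 0;0.28 -5 7.9 -8.3 5.3;0.28 -5 7.9 -8.3 5.3;0.28 -5 7.9 -8.3 5.3;0.28 -5 7.9 -8.3 5.3;0.28 -5 7.9 -8.3 5.3;0.28 -5 7.9 -8.3 5.3")

```text
time_s: 10.4
eef_pos: [481.7, 117.1, 139.6]
ee_rot: [0.528, 0.471, 0.528, -0.47]
force: [0.1, 0.8, 0.9]
grip_width: 0.281
```

```bash
python3 - <<'E'
from h import *
sent([-5,7.9,-8.3,5.3]); st(1); look("w8",1,[3.26,3.13])
E
```

```text
t 10.4 p [481.66 117.11 139.64] hd -83.4 cmd [481.12 116.6  138.88] -83.6 F [0.1  0.76 0.88] g 0.28 j6 1.46
post angle est -2.873 radius 39.9 Ftan(resist) -0.7 Frad -0.3
```

View pics/w8.png

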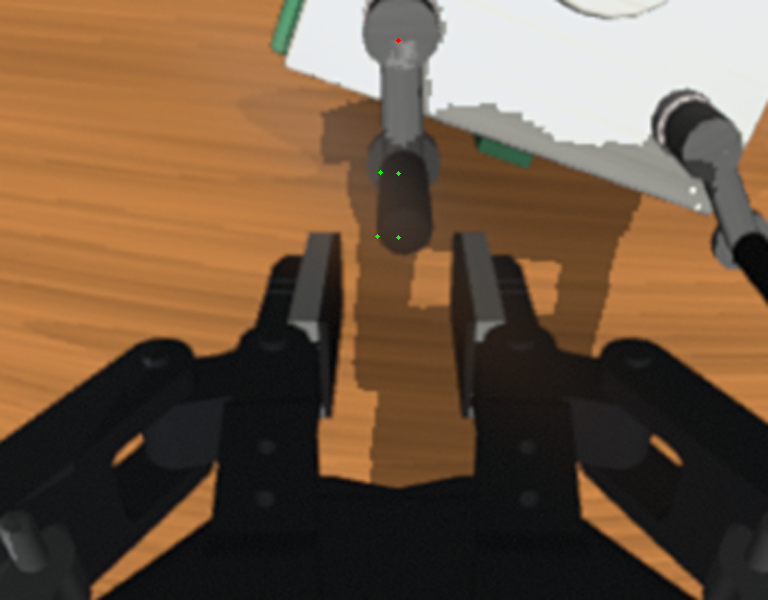

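```bash
python3 - <<'E'
from h import *
t=3.29
show([arc(1,t,92,0,180)]+[arc(1,t-.1*k,92-.5*k,7,180) for k in range(0,7)],.28)
E
```

```text
0.28 4.69 0.05 0.17 -0.41;0.28 4.69 0.03 -0.53 -0.41;0.28 4.74 0.10 -0.93 0.73;0.28 4.79 0.22 -1.32 1.88;0.28 4.84 0.37 -1.70 3.03;0.28 4.89 0.56 -2.06 4.17;0.28 4.94 0.79 -2.39 5.32;0.28 4.99 1.04 -2.71 6.46
```

Request:
send_rows(rows="0.28 2.5 0 0.15 0;0.28 4.7 0 0.15 0;0.28 4.7 0 0.1 0;0.28 4.7 0 -0.53 0;0.28 4.75 0.1 -0.93 0.7;0.28 4.8 0.22 -1.32 1.9;0.28 4.85 0.37 -1.7 3;0.28 4.9 0.56 -2.06 4.2;0.28 4.95 0.79 -2.4 5.3;0.28 5 1.04 -2.7 6.5")

```text
time_s: 11.45
eef_pos: [488.4, 144.3, 89.9]
ee_rot: [-0.374, -0.6, -0.373, 0.601]
force: [-3.9, -8.3, -2.7]
grip_width: 0.281
```

```bash
python3 - <<'E'
from h import *
sent([5,1.04,-2.7,6.5]); st(1)
go(3,m["x"][6],139,0); go(3,m["x"][6],139,180)
E
```

```text
t 11.45 p [488.41 144.33  89.95] hd -116.2 cmd [488.43 144.6   88.88] -116.1 F [-3.92 -8.32 -2.75] g 0.28 j6 2.09
post angle est 2.697 radius 40.5 Ftan(resist) 9.2 Frad -0.0
0.28 -5.01 19.84 6.45 -6.31
0.28 -5.01 19.84 6.45 29.69
```

Request:
send_rows(rows="0.28 -0.2 0 0.7 0;0.28 -5 0 0.7 0;0.28 -5 0 0.7 0;0.28 -5 19.8 6.4 -6.3;0.28 -5 19.8 6.4 -6.3;0.28 -5 19.8 6.4 -6.3;0.28 -5 19.8 6.4 -6.3;0.28 -5 19.8 6.4 -6.3;0.28 -5 19.8 6.4 -6.3;0.28 -5 19.8 6.4 -6.3")

```text
time_s: 12.45
eef_pos: [638.2, 1.8, 139.8]
ee_rot: [0.524, 0.476, 0.523, -0.475]
force: [-0.0, -0.0, 0.2]
grip_width: 0.278
```

```bash
python3 - <<'E'
from h import *
sent([-5,19.8,6.4,-6.3]); st(3); look("w9",3,[.1,.23])
t=.1
show([arc(3,t,92,0,0)]+[arc(3,t-.1*k,92-.5*k,7,0) for k in range(0,7)],.28)
E
```

```text
t 12.45 p [638.2    1.83 139.79] hd -84.5 cmd [638.19   0.13 138.88] -84.6 F [-0.04 -0.03  0.22] g 0.28 j6 1.29
post angle est 0.327 radius 40.1 Ftan(resist) -0.0 Frad -0.0
0.28 4.69 0.01 0.05 -0.06;0.28 4.69 0.01 0.75 -0.06;0.28 4.74 -0.07 1.14 1.09;0.28 4.79 -0.20 1.53 2.23;0.28 4.84 -0.37 1.90 3.38;0.28 4.89 -0.57 2.25 4.53;0.28 4.94 -0.80 2.58 5.67;0.28 4.99 -1.07 2.89 6.82
```

View pics/w9.png

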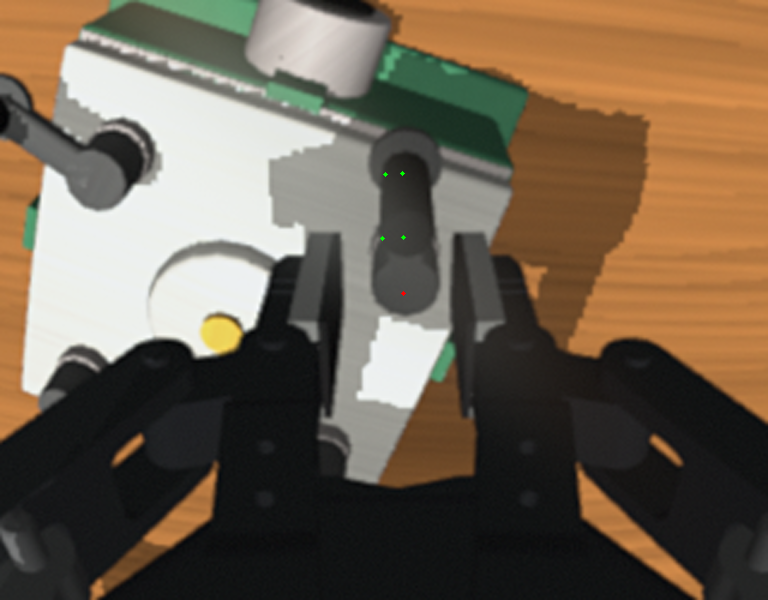

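Request:
send_rows(rows="0.28 2.5 0 0.15 0;0.28 4.7 0 0.15 0;0.28 4.7 0 0.15 0;0.28 4.7 0 0.75 0;0.28 4.75 -0.07 1.14 1.1;0.28 4.8 -0.2 1.53 2.2;0.28 4.85 -0.37 1.9 3.4;0.28 4.9 -0.57 2.25 4.5;0.28 4.95 -0.8 2.58 5.7;0.28 5 -1.07 2.9 6.8")

```text
time_s: 13.5
eef_pos: [631.9, -27.3, 91.1]
ee_rot: [0.361, 0.61, 0.36, -0.607]
force: [4.0, 7.7, -1.1]
grip_width: 0.285
```

```bash
python3 - <<'E'
from h import *
sent([5,-1.07,2.9,6.8]); st(3)
go(0,1.06,136,0); go(0,1.06,136,180)
E
```

```text
t 13.5 p [631.89 -27.34  91.12] hd -118.7 cmd [630.29 -29.75  88.88] -118.6 F [ 3.98  7.71 -1.15] g 0.28 j6 1.84
post angle est -0.431 radius 40.5 Ftan(resist) 8.7 Frad 0.4
0.28 -4.71 -6.68 -14.75 -17.86
0.28 -4.71 -6.68 -14.75 18.14
```

Request:
send_rows(rows="0.28 -0.2 0 -0.7 0;0.28 -4.8 0 -0.7 0;0.28 -4.8 0 -0.7 0;0.28 -4.8 -6.7 -14.7 -17.9;0.28 -4.8 -6.7 -14.7 -17.9;0.28 -4.8 -6.7 -14.7 -17.9;0.28 -4.8 -6.7 -14.7 -17.9;0.28 -4.8 -6.7 -14.7 -17.9;0.28 -4.8 -6.7 -14.7 -17.9;0.28 -4.8 -6.7 -14.7 -17.9;0.28 -4.8 -6.7 -14.7 -17.9;0.28 -4.8 -6.7 -14.7 -17.9")

```text
time_s: 14.7
eef_pos: [642.6, 132.3, 138.7]
ee_rot: [0.664, 0.246, 0.662, -0.246]
force: [-0.8, -0.0, 0.7]
grip_width: 0.28
```

```bash
python3 - <<'E'
from h import *
sent([-4.8,-6.7,-14.7,-17.9]); st(0)
E
```

```text
t 14.7 p [642.6  132.27 138.69] hd -40.7 cmd [641.71 131.39 136.88] -29.1 F [-0.82 -0.02  0.65] g 0.28 j6 0.74
post angle est 1.229 radius 40.7 Ftan(resist) 0.8 Frad -0.3
```

```bash
python3 - <<'E'
from h import *
d=load(); d["h"]=-41.0; save(d)
look("w10",0,[1.06,1.2])
t=1.06
show([arc(0,t,89,0,0)]+[arc(0,t-.1*k,89-.5*k,7,0) for k in range(0,7)],.28)
E
```

```text
0.28 4.79 0.06 0.01 -2.35;0.28 4.79 0.20 0.69 -2.35;0.28 4.84 0.19 1.10 -1.20;0.28 4.89 0.14 1.50 -0.05;0.28 4.94 0.05 1.90 1.09;0.28 4.99 -0.07 2.28 2.24;0.28 5.04 -0.24 2.65 3.38;0.28 5.09 -0.44 3.01 4.53
```

View pics/w10.png

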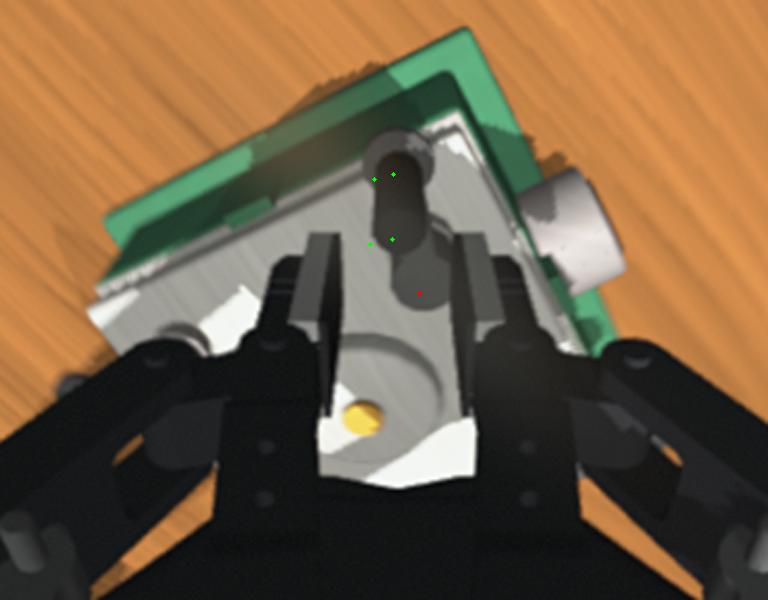

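Request:
send_rows(rows="0.28 2.5 0 0 -1.5;0.28 4.8 0 0 -2.3;0.28 4.8 0 0 -2.3;0.28 4.8 0.2 0.7 -2.3;0.28 4.85 0.2 1.1 -1.2;0.28 4.9 0.14 1.5 0;0.28 4.95 0.05 1.9 1.1;0.28 5 -0.07 2.28 2.2;0.28 5.05 -0.24 2.65 3.4")

```text
time_s: 15.65
eef_pos: [660.2, 114.7, 88.2]
ee_rot: [0.616, 0.346, 0.618, -0.345]
force: [-6.4, 8.3, 0.7]
grip_width: 0.28
```

```bash
python3 - <<'E'
from h import *
sent([5.05,-.24,2.65,3.4]); st(0)
go(2,-2.53,136,180)
E
```

```text
t 15.65 p [660.16 114.68  88.25] hd -58.5 cmd [660.14 112.19  86.38] -58.0 F [-6.42  8.3   0.73] g 0.28 j6 1.02
post angle est 0.616 radius 41.6 Ftan(resist) 10.5 Frad -0.4
0.28 -4.96 -22.70 -0.57 -0.61
```

Request:
send_rows(rows="0.28 -0.2 0 -0.7 0;0.28 -5 0 -0.7 0;0.28 -5 0 -0.7 0;0.28 -5 -22.7 -0.6 -0.6;0.28 -5 -22.7 -0.6 -0.6;0.28 -5 -22.7 -0.6 -0.6;0.28 -5 -22.7 -0.6 -0.6;0.28 -5 -22.7 -0.6 -0.6;0.28 -5 -22.7 -0.6 -0.6;0.28 -5 -22.7 -0.6 -0.6")

```text
time_s: 16.65
eef_pos: [465.8, -2.2, 138.3]
ee_rot: [0.628, 0.328, 0.625, -0.327]
force: [0.7, 0.1, -0.1]
grip_width: 0.279
```

```bash
python3 - <<'E'
from h import *
sent([-5,-22.7,-.6,-.6]); st(2)
t=-2.53
look("w11",2,[t,t-.1])
show([arc(2,t,89,0,180)]+[arc(2,t-.1*k,89-.5*k,7,180) for k in range(0,7)],.28)
E
```

```text
t 16.65 p [465.83  -2.2  138.32] hd -55.2 cmd [464.45  -3.01 136.38] -55.0 F [ 0.72  0.11 -0.12] g 0.28 j6 0.71
post angle est -2.360 radius 38.4 Ftan(resist) 0.4 Frad -0.6
0.28 4.74 -0.00 0.03 -0.01;0.28 4.74 -0.00 -0.67 -0.01;0.28 4.79 0.09 -1.07 1.14;0.28 4.84 0.22 -1.45 2.28;0.28 4.89 0.38 -1.82 3.43;0.28 4.94 0.59 -2.18 4.58;0.28 4.99 0.82 -2.51 5.72;0.28 5.04 1.09 -2.81 6.87
```

View pics/w11.png

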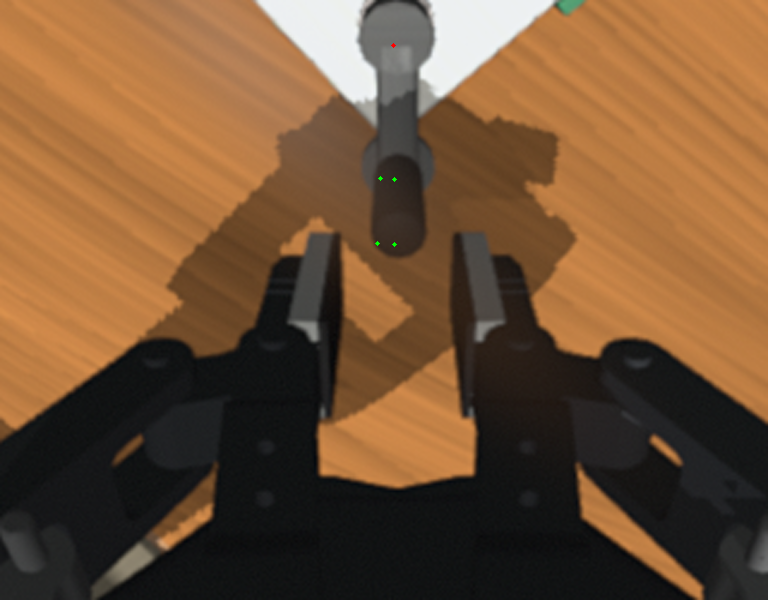

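Request:
send_rows(rows="0.28 2.5 0 0 0;0.28 4.7 0 0 0;0.28 4.7 0 0 0;0.28 4.75 0 -0.67 0;0.28 4.8 0.09 -1.07 1.1;0.28 4.85 0.22 -1.45 2.3;0.28 4.9 0.38 -1.82 3.4;0.28 4.95 0.59 -2.18 4.6;0.28 5 0.82 -2.5 5.7")

```text
time_s: 17.6
eef_pos: [458.5, 22.3, 87.8]
ee_rot: [0.528, 0.472, 0.524, -0.473]
force: [3.7, -11.4, -6.1]
grip_width: 0.284
```

```bash
python3 - <<'E'
from h import *
sent([5,.82,-2.5,5.7]); st(2)
go(1,2.69,136,0);go(1,2.69,136,180)
E
```

```text
t 17.6 p [458.52  22.3   87.84] hd -83.9 cmd [456.83  22.17  86.38] -83.5 F [  3.7  -11.35  -6.15] g 0.28 j6 1.26
post angle est 3.249 radius 38.9 Ftan(resist) 11.7 Frad -2.5
0.28 -4.96 4.15 -11.22 -29.53
0.28 -4.96 4.15 -11.22 6.47
```

Request:
send_rows(rows="0.28 -0.2 0 0.7 0;0.28 -5 0 0.7 0;0.28 -5 0 0.7 0;0.28 -5 4.1 -11.2 6.5;0.28 -5 4.1 -11.2 6.5;0.28 -5 4.1 -11.2 6.5;0.28 -5 4.1 -11.2 6.5;0.28 -5 4.1 -11.2 6.5;0.28 -5 4.1 -11.2 6.5")

```text
time_s: 18.5
eef_pos: [485.4, 139.3, 137.2]
ee_rot: [0.375, 0.6, 0.375, -0.599]
force: [-0.7, 0.1, -0.2]
grip_width: 0.282
```

```bash
python3 - <<'E'
from h import *
sent([-5,4.1,-11.2,6.5]); st(1)
t=2.69
show([arc(1,t,89,0,180)]+[arc(1,t-.1*k,89-.5*k,7,180) for k in range(0,7)],.28)
look("w12",1,[t,t-.1])
E
```

```text
t 18.5 p [485.45 139.27 137.17] hd -116.0 cmd [484.89 138.09 136.38] -116.0 F [-0.67  0.05 -0.21] g 0.28 j6 2.07
post angle est 2.843 radius 40.4 Ftan(resist) 0.1 Frad 0.7
0.28 4.74 0.03 -0.05 -0.03;0.28 4.74 0.03 -0.75 -0.03;0.28 4.79 0.12 -1.14 1.12;0.28 4.84 0.25 -1.53 2.27;0.28 4.89 0.42 -1.90 3.41;0.28 4.94 0.62 -2.25 4.56;0.28 4.99 0.85 -2.58 5.70;0.28 5.04 1.12 -2.89 6.85
```

View pics/w12.png

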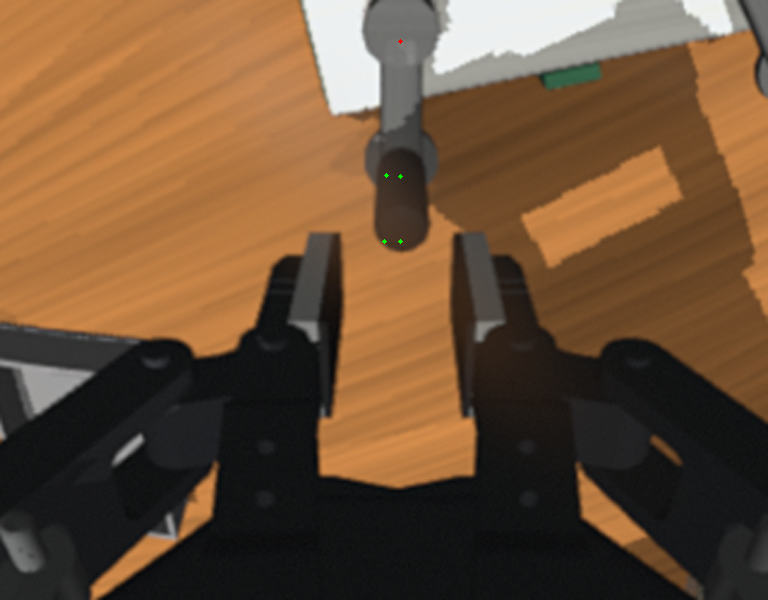

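Request:
send_rows(rows="0.28 2.5 0 0 0;0.28 4.7 0 0 0;0.28 4.7 0 0 0;0.28 4.75 0 -0.75 0;0.28 4.8 0.12 -1.14 1.1;0.28 4.85 0.25 -1.53 2.3;0.28 4.9 0.42 -1.9 3.4;0.28 4.95 0.62 -2.25 4.4;0.28 4.95 0.73 -2.42 4.4")

```text
time_s: 19.45
eef_pos: [501.5, 157.3, 87.6]
ee_rot: [-0.252, -0.659, -0.252, 0.662]
force: [-9.2, -5.4, -1.1]
grip_width: 0.281
```

```bash
python3 - <<'E'
from h import *
sent([4.95,.73,-2.42,4.4]); st(1)
go(3,-.43,136,0);go(3,-.43,136,180)
E
```

```text
t 19.45 p [501.5  157.35  87.62] hd -138.2 cmd [502.06 156.64  86.88] -138.0 F [-9.25 -5.38 -1.06] g 0.28 j6 2.50
post angle est 2.244 radius 41.5 Ftan(resist) 10.6 Frad 1.6
0.28 -4.91 22.09 2.01 -4.67
0.28 -4.91 22.09 2.01 31.33
```

Request:
send_rows(rows="0.28 -0.2 0 0.7 0;0.28 -5 0 0.7 0;0.28 -5 0 0.7 0;0.28 -5 22.1 2 -4.7;0.28 -5 22.1 2 -4.7;0.28 -5 22.1 2 -4.7;0.28 -5 22.1 2 -4.7;0.28 -5 22.1 2 -4.7;0.28 -5 22.1 2 -4.7;0.28 -5 22.1 2 -4.7")

```text
time_s: 20.45
eef_pos: [635.2, -20.1, 137.8]
ee_rot: [0.382, 0.596, 0.381, -0.595]
force: [-0.5, 0.2, 0.6]
grip_width: 0.278
```

```bash
python3 - <<'E'
from h import *
sent([-5,22.1,2,-4.7]); st(3)
t=-.43
show([arc(3,t,89,0,0)]+[arc(3,t-.1*k,89-.5*k,7,0) for k in range(0,7)],.28)
look("w13",3,[t,t+.1])
E
```

```text
t 20.45 p [635.23 -20.11 137.78] hd -114.7 cmd [635.07 -20.97 136.88] -114.5 F [-0.54  0.17  0.58] g 0.28 j6 1.79
post angle est -0.233 radius 39.9 Ftan(resist) 0.0 Frad -0.6
0.28 4.79 -0.02 0.01 0.03;0.28 4.79 -0.02 0.71 0.03;0.28 4.84 -0.11 1.10 1.17;0.28 4.89 -0.24 1.49 2.32;0.28 4.94 -0.41 1.86 3.47;0.28 4.99 -0.61 2.21 4.61;0.28 5.04 -0.85 2.54 5.76;0.28 5.09 -1.12 2.84 6.90
```

View pics/w13.png

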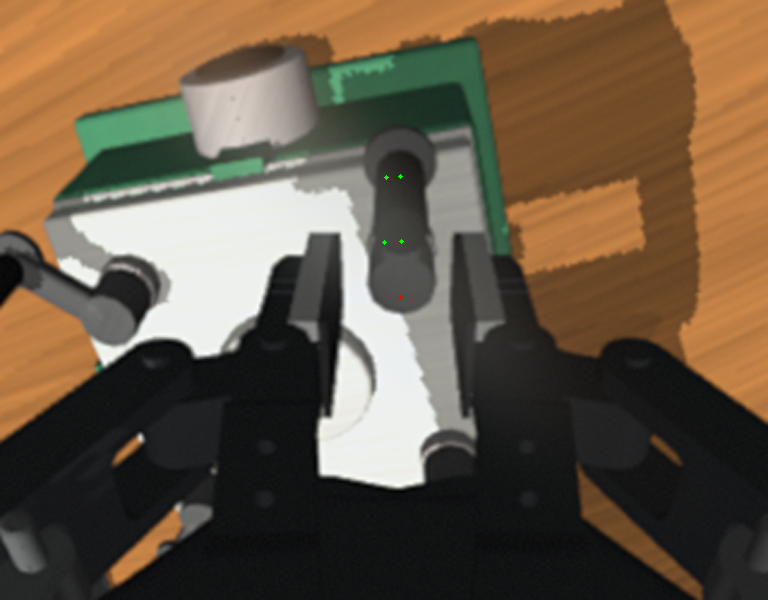

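Request:
send_rows(rows="0.28 2.5 0 0 0;0.28 4.8 0 0 0;0.28 4.8 0 0 0;0.28 4.8 0 0.7 0;0.28 4.85 -0.11 1.1 1.2;0.28 4.9 -0.24 1.49 2.3;0.28 4.95 -0.41 1.86 3.5;0.28 5 -0.61 2.21 4.6;0.28 5.05 -0.85 2.54 5.8")

```text
time_s: 21.4
eef_pos: [618.1, -38.5, 88.7]
ee_rot: [0.22, 0.674, 0.219, -0.67]
force: [6.6, 6.4, -3.1]
grip_width: 0.277
```

```bash
python3 - <<'E'
from h import *
sent([5.05,-.85,2.54,5.8]); st(3)
go(0,.61,134,0)
E
```

```text
t 21.4 p [618.15 -38.54  88.66] hd -143.9 cmd [616.8  -40.56  86.38] -143.5 F [ 6.6   6.35 -3.12] g 0.28 j6 2.26
post angle est -0.877 radius 39.5 Ftan(resist) 9.1 Frad -0.7
0.28 -4.76 -10.60 -12.64 -17.69
```

Request:
send_rows(rows="0.28 -0.2 0 -0.7 0;0.28 -4.8 0 -0.7 -1.5;0.28 -4.8 0 -0.7 -3;0.28 -4.8 -10.6 -12.6 -17.7;0.28 -4.8 -10.6 -12.6 -17.7;0.28 -4.8 -10.6 -12.6 -17.7;0.28 -4.8 -10.6 -12.6 -17.7;0.28 -4.8 -10.6 -12.6 -17.7;0.28 -4.8 -10.6 -12.6 -17.7;0.28 -4.8 -10.6 -12.6 -17.7;0.28 -4.8 -10.6 -12.6 -17.7;0.28 -4.8 -10.6 -12.6 -17.7")

```text
time_s: 22.6
eef_pos: [655.8, 120.4, 136.5]
ee_rot: [0.629, 0.325, 0.627, -0.325]
force: [0.9, -0.3, -0.1]
grip_width: 0.28
```

```bash
python3 - <<'E'
from h import *
sent([-4.8,-10.6,-12.6,-17.7]); st(0)
t=.61
show([arc(0,t,87,0,0)]+[arc(0,t-.1*k,87-.5*k,7,0) for k in range(0,7)],.28)
E
```

```text
t 22.6 p [655.8  120.4  136.47] hd -54.7 cmd [655.04 119.59 134.38] -55.0 F [ 0.89 -0.27 -0.06] g 0.28 j6 0.96
post angle est 0.790 radius 40.7 Ftan(resist) -0.8 Frad 0.4
0.28 4.74 0.04 0.00 0.01;0.28 4.74 0.04 0.70 0.01;0.28 4.79 -0.05 1.10 1.16;0.28 4.84 -0.18 1.48 2.30;0.28 4.89 -0.35 1.85 3.45;0.28 4.94 -0.55 2.21 4.59;0.28 4.99 -0.79 2.53 5.74;0.28 5.04 -1.06 2.84 6.89
```

Request:
send_rows(rows="0.28 2.5 0 0 0;0.28 4.7 0 0 0;0.28 4.7 0 0 0;0.28 4.75 0 0.7 0;0.28 4.8 -0.05 1.1 1.2;0.28 4.85 -0.18 1.48 2.3;0.28 4.9 -0.27 1.67 2.9;0.28 4.9 -0.35 1.85 3.4")

```text
time_s: 23.4
eef_pos: [663.0, 105.0, 87.7]
ee_rot: [0.571, 0.418, 0.572, -0.416]
force: [-4.7, 9.7, -0.1]
grip_width: 0.284
```

```bash
python3 - <<'E'
from h import *
sent([4.9,-.35,1.85,3.4]); st(0)
go(2,-3.03,134,180)
E
```

```text
t 23.4 p [663.03 105.    87.65] hd -72.2 cmd [662.78 102.43  85.38] -72.0 F [-4.73  9.66 -0.12] g 0.28 j6 1.24
post angle est 0.372 radius 41.3 Ftan(resist) 10.7 Frad -0.9
0.28 -4.86 -22.21 1.95 2.32
```

Request:
send_rows(rows="0.28 -0.2 0 -0.7 0;0.28 -4.9 0 -0.7 0;0.28 -4.9 0 -0.7 0;0.28 -4.9 -22.2 2 2.3;0.28 -4.9 -22.2 2 2.3;0.28 -4.9 -22.2 2 2.3;0.28 -4.9 -22.2 2 2.3;0.28 -4.9 -22.2 2 2.3;0.28 -4.9 -22.2 2 2.3;0.28 -4.9 -22.2 2 2.3")

```text
time_s: 24.4
eef_pos: [459.2, 15.6, 136.3]
ee_rot: [0.528, 0.472, 0.526, -0.471]
force: [-0.1, -0.5, -0.2]
grip_width: 0.281
```

```bash
python3 - <<'E'
from h import *
sent([-4.9,-22.2,2,2.3]); st(2)
t=-3.03
show([arc(2,t,87,0,180)]+[arc(2,t-.1*k,87-.5*k,7,180) for k in range(0,7)],.28)
E
```

```text
t 24.4 p [459.22  15.59 136.35] hd -83.7 cmd [457.83  14.81 134.38] -83.5 F [-0.07 -0.54 -0.16] g 0.28 j6 1.24
post angle est -2.860 radius 38.4 Ftan(resist) 0.5 Frad 0.2
0.28 4.74 -0.02 -0.05 0.02;0.28 4.74 -0.02 -0.75 0.02;0.28 4.79 0.07 -1.14 1.17;0.28 4.84 0.20 -1.53 2.31;0.28 4.89 0.37 -1.90 3.46;0.28 4.94 0.58 -2.25 4.60;0.28 4.99 0.81 -2.58 5.75;0.28 5.04 1.08 -2.88 6.90
```

Request:
send_rows(rows="0.28 2.5 0 0 0;0.28 4.7 0 0 0;0.28 4.7 0 0 0;0.28 4.75 0 -0.75 0;0.28 4.8 0.07 -1.14 1.2;0.28 4.85 0.2 -1.53 2.3;0.28 4.85 0.28 -1.72 2.9;0.28 4.85 0.28 -1.72 2.9")

```text
time_s: 25.2
eef_pos: [460.0, 32.5, 87.1]
ee_rot: [-0.465, -0.534, -0.462, 0.535]
force: [0.8, -11.7, -6.3]
grip_width: 0.282
```

```bash
python3 - <<'E'
from h import *
sent([4.85,.28,-1.72,2.9]); st(2)
go(1,2.26,134,0);go(1,2.26,134,180)
E
```

```text
t 25.2 p [459.98  32.49  87.1 ] hd -98.2 cmd [458.66  32.22  85.88] -98.0 F [  0.81 -11.7   -6.32] g 0.28 j6 1.53
post angle est 2.986 radius 39.5 Ftan(resist) 11.4 Frad -2.6
0.28 -4.81 2.03 -12.36 -27.50
0.28 -4.81 2.03 -12.36 8.50
```

Request:
send_rows(rows="0.28 -0.2 0 0.7 0;0.28 -4.8 0 0.7 -1.7;0.28 -4.8 0 0.7 -3.4;0.28 -4.8 2 -12.4 -27.5;0.28 -4.8 2 -12.4 -27.5;0.28 -4.8 2 -12.4 -27.5;0.28 -4.8 2 -12.4 -27.5;0.28 -4.8 2 -12.4 -27.5;0.28 -4.8 2 -12.4 -27.5;0.28 -4.8 2 -12.4 -27.5;0.28 -4.8 2 -12.4 -27.5;0.28 -4.8 2 -12.4 -27.5")

```text
time_s: 26.4
eef_pos: [496.8, 154.1, 135.5]
ee_rot: [0.708, 0.021, 0.706, -0.021]
force: [-0.0, 0.2, 0.7]
grip_width: 0.279
```

```bash
python3 - <<'E'
from h import *
sent([-4.8,2,-12.4,-27.5]); st(1); s,R,p=R0(); d=load(); d["h"]=float(np.round(-98-(-3.4*5-8.59*9),1)); print(d["h"]); save(d); 
t=2.26
show([arc(1,t,134,0,0)])
E
```

```text
t 26.4 p [496.77 154.07 135.55] hd -3.4 cmd [495.72 152.23 133.88] 39.5 F [-0.01  0.22  0.67] g 0.28 j6 0.13
post angle est 2.383 radius 41.3 Ftan(resist) -0.1 Frad 0.2
-3.7
0.33 -0.01 -0.04 0.03 -8.64
```

```bash
python3 - <<'E'
from h import *
t=2.26
show([arc(1,t,87,0,0)]+[arc(1,t-.1*k,87-.5*k,7,0) for k in range(0,5)],.28)
E
```

```text
0.28 4.69 -0.04 0.03 -8.64;0.28 4.69 0.44 0.54 -8.64;0.28 4.74 0.64 0.89 -7.49;0.28 4.79 0.81 1.26 -6.35;0.28 4.84 0.94 1.64 -5.20;0.28 4.89 1.04 2.03 -4.05
```

Request:
send_rows(rows="0.28 0 0 0 -8.6;0.28 0 0 0 -8.6;0.28 0 0 0 -8.6;0.28 0 0 0 -8.6;0.28 2.5 0 0 -8.6;0.28 4.7 0 0 -8.6;0.28 4.7 0 0 -8.6;0.28 4.7 0.44 0.54 -8.6;0.28 4.75 0.64 0.9 -7.5;0.28 4.8 0.81 1.26 -6.3;0.28 4.85 0.94 1.64 -5.2;0.28 4.85 0.94 1.64 -5.2")

```text
time_s: 27.6
eef_pos: [512.6, 161.8, 86.6]
ee_rot: [0.693, -0.135, 0.695, 0.135]
force: [-7.0, -3.1, 0.2]
grip_width: 0.282
```

```bash
python3 - <<'E'
from h import *
sent([4.85,.94,1.64,-5.2]); st(1)
go(3,-.88,134,0);go(3,-.88,134,180)
E
```

```text
t 27.6 p [512.62 161.81  86.61] hd 22.0 cmd [512.7  160.55  85.38] 22.3 F [-6.96 -3.15  0.18] g 0.28 j6 -0.30
post angle est 1.956 radius 41.8 Ftan(resist) 7.6 Frad -0.3
0.28 -4.86 -22.33 2.87 32.54
0.28 -4.86 -22.33 2.87 -3.46
```

Request:
send_rows(rows="0.28 -0.2 0 -0.7 0;0.28 -4.9 0 -0.7 0;0.28 -4.9 0 -0.7 0;0.28 -4.9 -22.3 2.9 -3.5;0.28 -4.9 -22.3 2.9 -3.5;0.28 -4.9 -22.3 2.9 -3.5;0.28 -4.9 -22.3 2.9 -3.5;0.28 -4.9 -22.3 2.9 -3.5;0.28 -4.9 -22.3 2.9 -3.5;0.28 -4.9 -22.3 2.9 -3.5")

```text
time_s: 28.6
eef_pos: [624.7, -34.0, 135.5]
ee_rot: [0.666, -0.24, 0.665, 0.239]
force: [0.2, -0.2, -0.1]
grip_width: 0.279
```

```bash
python3 - <<'E'
from h import *
sent([-4.9,-22.3,2.9,-3.5]); st(3)
t=-.88
show([arc(3,t,87,0,180)]+[arc(3,t-.1*k,87-.5*k,7,180) for k in range(0,6)],.28)
look("w14",3,[t,t-.1])
E
```

```text
t 28.6 p [624.74 -33.96 135.54] hd 39.6 cmd [624.15 -34.77 134.38] 39.8 F [ 0.15 -0.16 -0.07] g 0.28 j6 -0.93
post angle est -0.674 radius 39.6 Ftan(resist) -0.0 Frad 0.2
0.28 4.74 -0.02 -0.03 0.04;0.28 4.74 -0.02 -0.73 0.04;0.28 4.79 0.07 -1.13 1.19;0.28 4.84 0.20 -1.51 2.34;0.28 4.89 0.37 -1.88 3.48;0.28 4.94 0.58 -2.23 4.63;0.28 4.99 0.81 -2.56 5.77
```

View pics/w14.png

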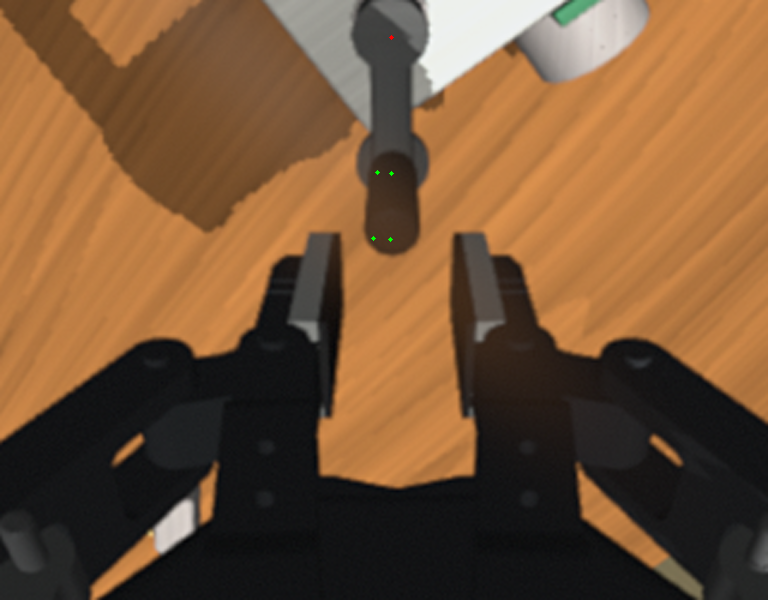

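Request:
send_rows(rows="0.28 2.5 0 0 0;0.28 4.7 0 0 0;0.28 4.7 0 0 0;0.28 4.75 0 -0.73 0;0.28 4.8 0.07 -1.13 1.2;0.28 4.85 0.2 -1.51 2.3;0.28 4.9 0.37 -1.88 3.5;0.28 4.95 0.58 -2.23 4.6")

```text
time_s: 29.45
eef_pos: [604.9, -42.4, 87.0]
ee_rot: [0.702, -0.101, 0.698, 0.101]
force: [9.1, 6.3, -3.6]
grip_width: 0.281
```

```bash
python3 - <<'E'
from h import *
sent([4.95,.58,-2.23,4.6]); st(3)
go(0,.37,133,0)
go(0,.37,133,180)
E
```

```text
t 29.45 p [604.89 -42.43  87.04] hd 16.5 cmd [603.3  -44.59  84.88] 16.8 F [ 9.05  6.26 -3.63] g 0.28 j6 -0.55
post angle est -1.232 radius 38.6 Ftan(resist) 10.6 Frad -2.9
0.28 -4.81 13.29 9.92 17.12
0.28 -4.81 13.29 9.92 -18.88
```

```bash
python3 - <<'E'
from h import *
go(1,1.96,133,0)
E
```

```text
0.28 -4.81 22.19 -3.44 -1.10
```

Request:
send_rows(rows="0.28 -0.2 0 0.7 0;0.28 -4.8 0 0.7 0;0.28 -4.8 0 0.7 0;0.28 -4.8 22.2 -3.4 -1.1;0.28 -4.8 22.2 -3.4 -1.1;0.28 -4.8 22.2 -3.4 -1.1;0.28 -4.8 22.2 -3.4 -1.1;0.28 -4.8 22.2 -3.4 -1.1;0.28 -4.8 22.2 -3.4 -1.1;0.28 -4.8 22.2 -3.4 -1.1")

```text
time_s: 30.45
eef_pos: [507.5, 159.4, 134.2]
ee_rot: [0.695, -0.137, 0.693, 0.136]
force: [-0.1, 0.6, -0.3]
grip_width: 0.284
```

```bash
python3 - <<'E'
from h import *
sent([-4.8,22.2,-3.4,-1.1]); st(1)
t=1.96
show([arc(1,t,86,0,0)]+[arc(1,t-.1*k,86-.5*k,7,0) for k in range(0,7)],.28)
E
```

```text
t 30.45 p [507.49 159.38 134.22] hd 22.3 cmd [506.59 158.11 132.88] 22.3 F [-0.09  0.57 -0.3 ] g 0.28 j6 -0.30
post angle est 2.091 radius 40.9 Ftan(resist) -0.2 Frad 0.5
0.28 4.69 -0.00 -0.04 0.00;0.28 4.69 -0.00 0.66 0.00;0.28 4.74 -0.09 1.05 1.15;0.28 4.79 -0.22 1.44 2.29;0.28 4.84 -0.39 1.81 3.44;0.28 4.89 -0.59 2.16 4.58;0.28 4.94 -0.83 2.49 5.73;0.28 4.99 -1.10 2.80 6.88
```

Request:
send_rows(rows="0.28 2.5 0 0 0;0.28 4.7 0 0 0;0.28 4.7 0 0 0;0.28 4.7 0 0.66 0;0.28 4.75 -0.09 1.05 1.1;0.28 4.8 -0.22 1.44 2.3")

```text
time_s: 31.05
eef_pos: [520.3, 161.7, 85.6]
ee_rot: [0.703, -0.065, 0.706, 0.064]
force: [-10.1, -4.8, -0.9]
grip_width: 0.277
```

```bash
python3 - <<'E'
from h import *
sent([4.8,-.22,1.44,2.3]); st(1)
t=1.96
show([arc(1,t-.1*k,86-.5*k,7,0) for k in np.arange(2,5,.5)],.28)
E
```

```text
t 31.05 p [520.26 161.7   85.55] hd 10.5 cmd [520.75 161.54  84.88] 10.8 F [-10.1   -4.85  -0.87] g 0.28 j6 -0.09
post angle est 1.772 radius 40.8 Ftan(resist) 10.9 Frad -2.7
0.28 -0.01 -0.00 -0.00 -0.01;0.28 0.01 -0.04 0.20 0.56;0.28 0.04 -0.09 0.40 1.14;0.28 0.06 -0.15 0.59 1.71;0.28 0.09 -0.22 0.78 2.28;0.28 0.11 -0.30 0.97 2.86
```

Request:
send_rows(rows="0.28 0 -0.04 0.2 0.6;0.28 0.05 -0.09 0.4 1.1")

```text
time_s: 31.25
eef_pos: [524.0, 161.7, 85.0]
ee_rot: [0.705, -0.032, 0.708, 0.031]
force: [-10.6, -2.8, 0.4]
grip_width: 0.28
```

```bash
python3 - <<'E'
from h import *
sent([.05,-.09,.4,1.1]); st(1)
t=1.96
show([arc(1,t-.1*k,86-.5*k,7,0) for k in np.arange(3,6,.5)],.28)
E
```

```text
t 31.25 p [524.04 161.68  85.  ] hd 5.1 cmd [524.84 161.4   84.38] 5.3 F [-10.62  -2.76   0.39] g 0.28 j6 -0.00
post angle est 1.679 radius 40.9 Ftan(resist) 10.9 Frad -1.6
0.28 -0.01 -0.00 -0.00 0.04;0.28 0.01 -0.04 0.19 0.61;0.28 0.04 -0.09 0.39 1.18;0.28 0.06 -0.15 0.59 1.76;0.28 0.09 -0.22 0.78 2.33;0.28 0.11 -0.30 0.96 2.90
```

Request:
send_rows(rows="0.28 0 -0.04 0.2 0.6;0.28 0.05 -0.09 0.4 1.2")

```text
time_s: 31.45
eef_pos: [528.0, 161.2, 84.5]
ee_rot: [0.705, 0.005, 0.709, -0.006]
force: [-10.7, -3.3, 0.5]
grip_width: 0.281
```

```bash
python3 - <<'E'
from h import *
sent([.05,-.09,.4,1.2]); st(1)
t=1.96
show([arc(1,t-.1*k,86-.5*k,7,0) for k in np.arange(4,7,.5)],.28)
go(3,-1.23,133,180)
E
```

```text
t 31.45 p [527.95 161.23  84.53] hd -0.9 cmd [528.91 160.88  83.88] -0.7 F [-10.69  -3.26   0.5 ] g 0.28 j6 0.10
post angle est 1.583 radius 40.8 Ftan(resist) 10.7 Frad -3.1
0.28 -0.01 -0.00 -0.01 -0.02;0.28 0.01 -0.04 0.19 0.56;0.28 0.04 -0.09 0.39 1.13;0.28 0.06 -0.15 0.58 1.70;0.28 0.09 -0.22 0.77 2.28;0.28 0.11 -0.30 0.96 2.85
0.28 -4.91 -20.19 8.55 -4.05
```

Request:
send_rows(rows="0.28 -0.2 0 -0.7 0;0.28 -4.9 0 -0.7 0;0.28 -4.9 0 -0.7 0;0.28 -4.9 -20.2 8.6 -4;0.28 -4.9 -20.2 8.6 -4;0.28 -4.9 -20.2 8.6 -4;0.28 -4.9 -20.2 8.6 -4;0.28 -4.9 -20.2 8.6 -4;0.28 -4.9 -20.2 8.6 -4;0.28 -4.9 -20.2 8.6 -4")

```text
time_s: 32.45
eef_pos: [613.0, -41.5, 133.9]
ee_rot: [0.698, -0.118, 0.697, 0.117]
force: [0.4, 0.3, -1.2]
grip_width: 0.276
```

```bash
python3 - <<'E'
from h import *
sent([-4.9,-20.2,8.6,-4]); st(3)
t=-1.23
show([arc(3,t,86,0,180)]+[arc(3,t-.1*k,86-.5*k,7,180) for k in range(0,6)],.28)
E
```

```text
t 32.45 p [612.96 -41.49 133.91] hd 19.1 cmd [612.44 -42.16 132.88] 19.3 F [ 0.36  0.28 -1.19] g 0.28 j6 -0.59
post angle est -1.027 radius 39.9 Ftan(resist) 0.4 Frad -0.1
0.28 4.69 0.03 -0.05 -0.05;0.28 4.69 0.03 -0.75 -0.05;0.28 4.74 0.12 -1.14 1.10;0.28 4.79 0.24 -1.53 2.25;0.28 4.84 0.41 -1.90 3.39;0.28 4.89 0.61 -2.25 4.54;0.28 4.94 0.85 -2.58 5.68
```

Request:
send_rows(rows="0.28 2.5 0 0 0;0.28 4.7 0 0 0;0.28 4.7 0 0 0;0.28 4.7 0 -0.75 0;0.28 4.75 0.12 -1.14 1.1;0.28 4.8 0.24 -1.53 2.2;0.28 4.8 0.32 -1.72 2.8")

```text
time_s: 33.15
eef_pos: [597.0, -42.8, 87.0]
ee_rot: [0.709, -0.031, 0.704, 0.031]
force: [12.1, 3.8, -7.9]
grip_width: 0.28
```

```bash
python3 - <<'E'
from h import *
sent([4.8,.32,-1.72,2.8]); st(3)
t=-1.23
show([arc(3,t-.1*k,86-.5*k,7,180) for k in np.arange(2.5,6,.5)],.28)
E
```

```text
t 33.15 p [597.02 -42.84  86.95] hd 5.0 cmd [595.14 -44.82  84.88] 5.3 F [12.1   3.85 -7.88] g 0.28 j6 -0.36
post angle est -1.437 radius 38.6 Ftan(resist) 12.5 Frad -2.2
0.28 0.01 0.00 0.00 0.02;0.28 0.04 0.04 -0.19 0.59;0.28 0.06 0.09 -0.39 1.17;0.28 0.09 0.15 -0.58 1.74;0.28 0.11 0.22 -0.78 2.31;0.28 0.14 0.30 -0.96 2.88;0.28 0.16 0.39 -1.15 3.46
```

Request:
send_rows(rows="0.28 0.1 0.04 -0.2 0.6;0.28 0.1 0.09 -0.39 1.2")

```text
time_s: 33.35
eef_pos: [593.6, -42.7, 86.3]
ee_rot: [0.71, 0.005, 0.704, -0.006]
force: [11.3, 3.2, -5.6]
grip_width: 0.28
```

```bash
python3 - <<'E'
from h import *
sent([.1,.09,-.39,1.2]); st(3)
t=-1.23
show([arc(3,t-.1*k,86-.5*k,7,180) for k in np.arange(3.5,7,.5)],.28)
E
```

```text
t 33.35 p [593.6  -42.68  86.32] hd -0.9 cmd [591.18 -44.29  83.88] -0.7 F [11.3   3.16 -5.57] g 0.28 j6 -0.25
post angle est -1.525 radius 38.7 Ftan(resist) 11.4 Frad -2.6
0.28 -0.04 0.00 -0.00 -0.03;0.28 -0.01 0.04 -0.20 0.54;0.28 0.01 0.09 -0.40 1.11;0.28 0.04 0.15 -0.59 1.68;0.28 0.06 0.22 -0.78 2.26;0.28 0.09 0.30 -0.97 2.83;0.28 0.11 0.39 -1.15 3.40
```

Request:
send_rows(rows="0.28 0 0.04 -0.2 0.5;0.28 0 0.09 -0.4 1.1")

```text
time_s: 33.55
eef_pos: [589.6, -41.9, 86.1]
ee_rot: [0.709, 0.039, 0.703, -0.039]
force: [12.6, 1.5, -7.4]
grip_width: 0.281
```

```bash
python3 - <<'E'
from h import *
sent([0,.09,-.4,1.1]); st(3)
t=-1.23
show([arc(3,t-.1*k,86-.5*k,7,180) for k in np.arange(4.5,8,.5)],.28)
go(0,.37,132,0)
E
```

```text
t 33.55 p [589.64 -41.92  86.11] hd -6.4 cmd [587.19 -43.34  83.88] -6.2 F [12.64  1.47 -7.36] g 0.28 j6 -0.16
post angle est -1.630 radius 38.6 Ftan(resist) 12.5 Frad -2.2
0.28 0.01 0.00 0.00 0.01;0.28 0.04 0.04 -0.20 0.58;0.28 0.06 0.09 -0.39 1.16;0.28 0.09 0.15 -0.59 1.73;0.28 0.11 0.22 -0.78 2.30;0.28 0.14 0.30 -0.97 2.88;0.28 0.16 0.39 -1.15 3.45
0.28 -4.81 16.16 5.56 12.52
```

Request:
send_rows(rows="0.28 -0.2 0 0.7 0;0.28 -4.8 0 0.7 1.5;0.28 -4.8 0 0.7 3;0.28 -4.8 16.2 5.6 12.5;0.28 -4.8 16.2 5.6 12.5;0.28 -4.8 16.2 5.6 12.5;0.28 -4.8 16.2 5.6 12.5;0.28 -4.8 16.2 5.6 12.5;0.28 -4.8 16.2 5.6 12.5;0.28 -4.8 16.2 5.6 12.5;0.28 -4.8 16.2 5.6 12.5")

```text
time_s: 34.65
eef_pos: [660.8, 112.6, 133.3]
ee_rot: [0.584, 0.399, 0.584, -0.398]
force: [0.8, -0.4, 0.2]
grip_width: 0.279
```

```bash
python3 - <<'E'
from h import *
sent([-4.8,16.2,5.6,12.5]); st(0)
t=.37
show([arc(0,t,85,0,0)]+[arc(0,t-.1*k,85-.5*k,7,0) for k in range(0,6)],.28)
E
```

```text
t 34.65 p [660.79 112.58 133.27] hd -68.6 cmd [660.36 111.67 131.88] -68.7 F [ 0.8  -0.36  0.19] g 0.28 j6 1.19
post angle est 0.563 radius 41.3 Ftan(resist) -0.7 Frad 0.5
0.28 4.69 -0.06 0.01 0.02;0.28 4.69 -0.06 0.71 0.02;0.28 4.74 -0.15 1.11 1.17;0.28 4.79 -0.28 1.49 2.31;0.28 4.84 -0.45 1.86 3.46;0.28 4.89 -0.65 2.21 4.60;0.28 4.94 -0.89 2.54 5.75
```

Request:
send_rows(rows="0.28 2.5 0 0 0;0.28 4.7 0 0 0;0.28 4.7 0 0 0;0.28 4.7 0 0.7 0;0.28 4.75 -0.15 1.1 1.2;0.28 4.8 -0.28 1.49 2.3")

```text
time_s: 35.25
eef_pos: [663.8, 99.0, 85.7]
ee_rot: [0.539, 0.458, 0.54, -0.456]
force: [-1.4, 8.3, -1.6]
grip_width: 0.278
```

```bash
python3 - <<'E'
from h import *
sent([4.8,-.28,1.49,2.3]); st(0)
t=.37
show([arc(0,t-.1*k,85-.5*k,7,0) for k in np.arange(2,5,.5)],.28)
E
```

```text
t 35.25 p [663.76  98.97  85.68] hd -80.5 cmd [663.16  96.77  83.88] -80.2 F [-1.43  8.34 -1.63] g 0.28 j6 1.38
post angle est 0.224 radius 41.2 Ftan(resist) 8.4 Frad 0.5
0.28 -0.01 0.00 0.00 0.01;0.28 0.01 -0.04 0.20 0.58;0.28 0.04 -0.09 0.40 1.16;0.28 0.06 -0.15 0.59 1.73;0.28 0.09 -0.22 0.78 2.30;0.28 0.11 -0.30 0.97 2.88
```

Request:
send_rows(rows="0.28 0 -0.04 0.2 0.6;0.28 0.05 -0.09 0.4 1.2;0.28 0.05 -0.15 0.59 1.7")

```text
time_s: 35.55
eef_pos: [663.6, 93.3, 85.3]
ee_rot: [0.505, 0.496, 0.505, -0.493]
force: [-0.9, 10.0, -1.7]
grip_width: 0.287
```

```bash
python3 - <<'E'
from h import *
sent([.05,-.15,.59,1.7]); st(0)
t=.37
show([arc(0,t-.1*k,85-.5*k,7,0) for k in np.arange(3.5,6,.5)],.28)
E
```

```text
t 35.55 p [663.56  93.28  85.29] hd -88.8 cmd [662.69  90.7   83.38] -88.7 F [-0.87 10.02 -1.67] g 0.29 j6 1.51
post angle est 0.086 radius 41.1 Ftan(resist) 10.1 Frad -0.0
0.28 0.01 0.00 0.00 0.03;0.28 0.04 -0.04 0.20 0.60;0.28 0.06 -0.09 0.40 1.18;0.28 0.09 -0.15 0.59 1.75;0.28 0.11 -0.22 0.78 2.32
```

Request:
send_rows(rows="0.28 0.03 -0.04 0.2 0.6;0.28 0.05 -0.09 0.4 1.2")

```text
time_s: 35.75
eef_pos: [663.0, 89.5, 84.9]
ee_rot: [0.478, 0.522, 0.479, -0.519]
force: [1.7, 10.4, -2.4]
grip_width: 0.278
```

```bash
python3 - <<'E'
from h import *
sent([.05,-.09,.4,1.2]); st(0)
t=.37
show([arc(0,t-.1*k,85-.5*k,7,0) for k in np.arange(4.5,7,.5)],.28)
E
```

```text
t 35.75 p [663.    89.47  84.86] hd -94.8 cmd [661.88  86.68  82.88] -94.7 F [ 1.69 10.37 -2.4 ] g 0.28 j6 1.61
post angle est -0.008 radius 41.1 Ftan(resist) 10.4 Frad 1.6
0.28 0.01 0.00 -0.00 -0.02;0.28 0.04 -0.04 0.20 0.55;0.28 0.06 -0.09 0.39 1.12;0.28 0.09 -0.15 0.59 1.70;0.28 0.11 -0.22 0.78 2.27
```

Request:
send_rows(rows="0.28 0.03 -0.04 0.2 0.6;0.28 0.05 -0.09 0.4 1.1")

```text
time_s: 35.95
eef_pos: [662.2, 85.8, 84.6]
ee_rot: [0.453, 0.545, 0.453, -0.541]
force: [3.8, 12.1, -1.5]
grip_width: 0.277
```

```bash
python3 - <<'E'
from h import *
sent([.05,-.09,.4,1.1]); st(0)
t=.37
show([arc(0,t-.1*k,85-.5*k,7,0) for k in np.arange(5.5,8,.5)],.28)
go(2,2.986,131,180)
E
```

```text
t 35.95 p [662.17  85.76  84.57] hd -100.3 cmd [660.65  82.77  82.38] -100.2 F [ 3.81 12.05 -1.51] g 0.28 j6 1.70
post angle est -0.100 radius 41.1 Ftan(resist) 12.4 Frad 2.6
0.28 0.01 0.00 -0.01 0.02;0.28 0.04 -0.04 0.19 0.60;0.28 0.06 -0.09 0.39 1.17;0.28 0.09 -0.15 0.58 1.74;0.28 0.11 -0.22 0.77 2.31
0.28 -4.86 -18.95 9.19 -0.26
```

Request:
send_rows(rows="0.28 -0.2 0 -0.7 0;0.28 -4.9 0 -0.7 0;0.28 -4.9 0 -0.7 0;0.28 -4.9 -19 9.2 -0.3;0.28 -4.9 -19 9.2 -0.3;0.28 -4.9 -19 9.2 -0.3;0.28 -4.9 -19 9.2 -0.3;0.28 -4.9 -19 9.2 -0.3;0.28 -4.9 -19 9.2 -0.3;0.28 -4.9 -19 9.2 -0.3")

```text
time_s: 36.95
eef_pos: [459.1, 26.7, 133.0]
ee_rot: [0.461, 0.538, 0.459, -0.536]
force: [0.1, 0.9, 0.3]
grip_width: 0.278
```

```bash
python3 - <<'E'
from h import *
sent([-4.9,-19,9.2,-.3]); st(2)
t=2.986
show([arc(2,t,85,0,180)]+[arc(2,t-.1*k,85-.5*k,7,180) for k in range(0,6)],.28)
look("w15",2,[t,t+.1])
E
```

```text
t 36.95 p [459.06  26.75 133.01] hd -98.8 cmd [457.36  25.87 131.38] -98.7 F [0.09 0.86 0.32] g 0.28 j6 1.53
post angle est 3.134 radius 38.9 Ftan(resist) -0.9 Frad -0.1
0.28 4.64 0.05 -0.01 0.04;0.28 4.64 0.05 -0.71 0.04;0.28 4.69 0.14 -1.11 1.19;0.28 4.74 0.27 -1.49 2.33;0.28 4.79 0.44 -1.86 3.48;0.28 4.84 0.64 -2.21 4.63;0.28 4.89 0.88 -2.54 5.77
```

View pics/w15.png

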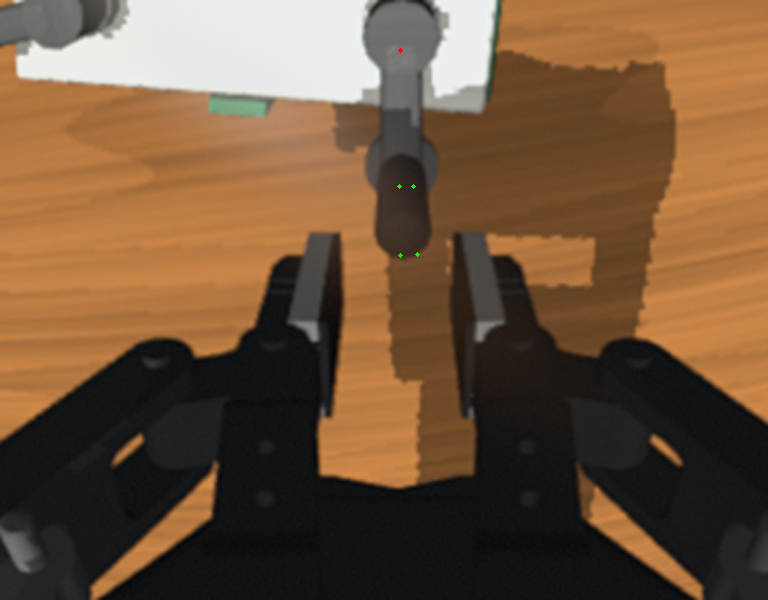

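Request:
send_rows(rows="0.28 2.5 0 0 0;0.28 4.6 0 0 0;0.28 4.6 0 0 0;0.28 4.65 0 -0.7 0;0.28 4.7 0.14 -1.1 1.2;0.28 4.75 0.27 -1.49 2.3")

```text
time_s: 37.6
eef_pos: [462.8, 40.8, 84.7]
ee_rot: [-0.404, -0.58, -0.402, 0.582]
force: [-3.2, -9.5, -4.6]
grip_width: 0.282
```

```bash
python3 - <<'E'
from h import *
sent([4.75,.27,-1.49,2.3]); st(2)
t=2.986
show([arc(2,t-.1*k,85-.5*k,7,180) for k in np.arange(2,5,.5)],.28)
E
```

```text
t 37.6 p [462.75  40.8   84.71] hd -110.5 cmd [462.29  40.19  83.88] -110.2 F [-3.19 -9.5  -4.6 ] g 0.28 j6 1.77
post angle est 2.768 radius 40.5 Ftan(resist) 10.0 Frad -0.5
0.28 -0.01 -0.00 -0.00 0.03;0.28 0.01 0.04 -0.20 0.61;0.28 0.04 0.09 -0.40 1.18;0.28 0.06 0.15 -0.59 1.75;0.28 0.09 0.22 -0.78 2.33;0.28 0.11 0.30 -0.97 2.90
```

Request:
send_rows(rows="0.28 0.02 0.04 -0.2 0.6;0.28 0.05 0.09 -0.4 1.2")

```text
time_s: 37.8
eef_pos: [464.9, 44.1, 84.2]
ee_rot: [-0.373, -0.6, -0.372, 0.602]
force: [-3.3, -10.4, -4.2]
grip_width: 0.277
```

```bash
python3 - <<'E'
from h import *
sent([.05,.09,-.4,1.2]); st(2)
t=2.986
show([arc(2,t-.1*k,85-.5*k,7,180) for k in np.arange(3,6,.5)],.28)
E
```

```text
t 37.8 p [464.93  44.09  84.19] hd -116.4 cmd [464.51  43.63  83.38] -116.2 F [ -3.29 -10.37  -4.21] g 0.28 j6 1.88
post angle est 2.670 radius 40.6 Ftan(resist) 10.7 Frad -1.8
0.28 -0.01 0.00 0.00 -0.02;0.28 0.01 0.04 -0.20 0.55;0.28 0.04 0.09 -0.39 1.13;0.28 0.06 0.15 -0.59 1.70;0.28 0.09 0.22 -0.78 2.27;0.28 0.11 0.30 -0.97 2.85
```

Request:
send_rows(rows="0.28 0.02 0.04 -0.2 0.6;0.28 0.05 0.09 -0.4 1.1")

```text
time_s: 38.0
eef_pos: [467.3, 47.1, 83.7]
ee_rot: [-0.344, -0.617, -0.343, 0.619]
force: [-5.7, -10.6, -2.8]
grip_width: 0.281
```

```bash
python3 - <<'E'
from h import *
sent([.05,.09,-.4,1.1]); st(2)
t=2.986
show([arc(2,t-.1*k,85-.5*k,7,180) for k in np.arange(4,7,.5)],.28)
E
```

```text
t 38.0 p [467.33  47.14  83.68] hd -121.9 cmd [467.09  46.82  82.88] -121.7 F [ -5.7  -10.59  -2.79] g 0.28 j6 1.98
post angle est 2.575 radius 40.7 Ftan(resist) 12.0 Frad -0.9
0.28 -0.01 0.00 0.01 0.03;0.28 0.01 0.04 -0.19 0.60;0.28 0.04 0.09 -0.39 1.17;0.28 0.06 0.15 -0.58 1.75;0.28 0.09 0.22 -0.78 2.32;0.28 0.11 0.30 -0.96 2.89
```

Request:
send_rows(rows="0.28 0.02 0.04 -0.2 0.6;0.28 0.05 0.09 -0.39 1.2")

```text
time_s: 38.2
eef_pos: [470.0, 49.9, 83.2]
ee_rot: [-0.311, -0.634, -0.31, 0.636]
force: [-5.0, -10.9, -2.2]
grip_width: 0.28
```

```bash
python3 - <<'E'
from h import *
sent([.05,.09,-.39,1.2]); st(2)
t=2.986
show([arc(2,t-.1*k,85-.5*k,7,180) for k in np.arange(5,7,.5)],.28)
go(1,1.583,131,0); go(1,1.583,131,180)
E
```

```text
t 38.2 p [470.01  49.88  83.19] hd -127.9 cmd [469.9   49.67  82.38] -127.7 F [ -5.02 -10.9   -2.18] g 0.28 j6 2.09
post angle est 2.481 radius 40.7 Ftan(resist) 11.7 Frad -2.7
0.28 -0.01 0.00 -0.00 -0.03;0.28 0.01 0.04 -0.20 0.55;0.28 0.04 0.09 -0.40 1.12;0.28 0.06 0.15 -0.59 1.69
0.28 -4.86 -2.77 -11.92 -25.68
0.28 -4.86 -2.77 -11.92 10.32
```

Request:
send_rows(rows="0.28 0.02 0.04 -0.2 0.6;0.28 0.05 0.09 -0.4 1.1")

```text
time_s: 38.4
eef_pos: [472.9, 52.4, 82.7]
ee_rot: [-0.281, -0.648, -0.279, 0.65]
force: [-7.8, -12.2, -0.7]
grip_width: 0.28
```

```bash
python3 - <<'E'
from h import *
sent([.05,.09,-.4,1.1]); st(2)
t=2.986
show([arc(2,t-.1*k,85-.5*k,7,180) for k in np.arange(6,8,.5)],.28)
go(1,1.583,131,0); go(1,1.583,131,180)
E
```

```text
t 38.4 p [472.95  52.4   82.73] hd -133.4 cmd [473.06  52.28  81.88] -133.2 F [ -7.81 -12.21  -0.71] g 0.28 j6 2.20
post angle est 2.386 radius 40.8 Ftan(resist) 14.2 Frad -2.7
0.28 -0.01 0.00 0.00 0.02;0.28 0.01 0.04 -0.20 0.59;0.28 0.04 0.09 -0.39 1.16;0.28 0.06 0.15 -0.59 1.74
0.28 -4.91 -3.95 -11.19 -26.78
0.28 -4.91 -3.95 -11.19 9.22
```

```bash
python3 - <<'E'
from h import *
go(0,-.1,131,0)
E
```

```text
0.28 -4.91 11.02 -15.92 -7.49
```

Request:
send_rows(rows="0.28 -0.2 0 0.7 0;0.28 -4.9 0 0.7 0;0.28 -4.9 0 0.7 -1.5;0.28 -4.9 11 -15.9 -7.5;0.28 -4.9 11 -15.9 -7.5;0.28 -4.9 11 -15.9 -7.5;0.28 -4.9 11 -15.9 -7.5;0.28 -4.9 11 -15.9 -7.5;0.28 -4.9 11 -15.9 -7.5;0.28 -4.9 11 -15.9 -7.5")

```text
time_s: 39.4
eef_pos: [661.8, 94.0, 132.2]
ee_rot: [0.474, 0.525, 0.474, -0.524]
force: [0.3, -0.2, 0.3]
grip_width: 0.283
```

```bash
python3 - <<'E'
from h import *
sent([-4.9,11,-15.9,-7.5]); st(0)
t=-.1
show([arc(0,t,83,0,0)]+[arc(0,t-.1*k,83-.5*k,7,0) for k in (0,.5,1,1.5,2)],.28)
E
```

```text
t 39.4 p [661.78  94.01 132.15] hd -95.8 cmd [662.09  92.89 130.88] -95.7 F [ 0.35 -0.24  0.26] g 0.28 j6 1.64
post angle est 0.100 radius 39.3 Ftan(resist) -0.3 Frad 0.3
0.28 4.79 0.03 -0.00 0.01;0.28 4.79 0.03 0.70 0.01;0.28 4.81 -0.01 0.90 0.58;0.28 4.84 -0.06 1.09 1.15;0.28 4.86 -0.12 1.29 1.72;0.28 4.89 -0.19 1.48 2.30
```

Request:
send_rows(rows="0.28 2.5 0 0 0;0.28 4.8 0 0 0;0.28 4.8 0 0 0;0.28 4.8 0 0.5 0;0.28 4.8 0 0.75 0.4;0.28 4.8 -0.03 0.95 0.8;0.28 4.8 -0.06 1.1 1.1;0.28 4.8 -0.12 1.29 1.7")

```text
time_s: 40.2
eef_pos: [660.2, 83.4, 85.3]
ee_rot: [0.433, 0.56, 0.434, -0.557]
force: [1.2, 12.1, -2.3]
grip_width: 0.283
```

```bash
python3 - <<'E'
from h import *
sent([4.8,-.12,1.29,1.7]); st(0)
t=-.1
show([arc(0,t-.1*k,83-.5*k,7,0) for k in (1.5,2,2.5,3)],.28)
E
```

```text
t 40.2 p [660.18  83.41  85.31] hd -104.4 cmd [659.61  80.17  82.88] -104.2 F [ 1.22 12.1  -2.3 ] g 0.28 j6 1.77
post angle est -0.170 radius 39.9 Ftan(resist) 12.1 Frad -0.9
0.28 0.06 -0.00 -0.00 0.02;0.28 0.09 -0.04 0.20 0.60;0.28 0.11 -0.09 0.39 1.17;0.28 0.14 -0.15 0.59 1.74
```

Request:
send_rows(rows="0.28 0.05 -0.04 0.2 0.6")

```text
time_s: 40.3
eef_pos: [659.6, 81.7, 85.0]
ee_rot: [0.418, 0.572, 0.419, -0.568]
force: [2.8, 12.2, -0.3]
grip_width: 0.276
```

```bash
python3 - <<'E'
from h import *
sent([.05,-.04,.2,.6]); st(0)
t=-.1
show([arc(0,t-.1*k,83-.5*k,7,0) for k in (2,2.5,3)],.28)
go(1,1.583,131,0)
E
```

```text
t 40.3 p [659.57  81.7   84.99] hd -107.4 cmd [658.74  78.33  82.38] -107.2 F [ 2.79 12.23 -0.29] g 0.28 j6 1.82
post angle est -0.216 radius 40.0 Ftan(resist) 12.5 Frad 0.1
0.28 0.04 -0.00 -0.00 -0.00;0.28 0.06 -0.04 0.20 0.57;0.28 0.09 -0.09 0.39 1.14
0.28 -4.86 -15.61 -3.81 -21.58
```

Request:
send_rows(rows="0.28 -0.2 0 -0.7 0;0.28 -4.9 0 -0.7 -1.7;0.28 -4.9 0 -0.7 -3.4;0.28 -4.9 -15.6 -3.8 -21.6;0.28 -4.9 -15.6 -3.8 -21.6;0.28 -4.9 -15.6 -3.8 -21.6;0.28 -4.9 -15.6 -3.8 -21.6;0.28 -4.9 -15.6 -3.8 -21.6;0.28 -4.9 -15.6 -3.8 -21.6;0.28 -4.9 -15.6 -3.8 -21.6;0.28 -4.9 -15.6 -3.8 -21.6;0.28 -4.9 -15.6 -3.8 -21.6")

```text
time_s: 41.5
eef_pos: [521.9, 161.6, 133.6]
ee_rot: [0.704, 0.078, 0.702, -0.078]
force: [-0.0, -0.3, -0.1]
grip_width: 0.277
```

```bash
python3 - <<'E'
from h import *
sent([-4.9,-15.6,-3.8,-21.6]); st(1)
d=load(); d["h"]=-107.2+17+77.3; save(d); print(d)
t=1.583
show([arc(1,t,83,0,0)]+[arc(1,t-.1*k,83-.5*k,7,0) for k in (0,.5,1,1.5,2)],.28)
E
```

```text
t 41.5 p [521.91 161.62 133.62] hd -12.6 cmd [520.95 160.76 131.38] 0.8 F [-0.01 -0.26 -0.07] g 0.28 j6 0.31
post angle est 1.731 radius 40.7 Ftan(resist) 0.1 Frad -0.3
{'p': [520.9491199324937, 160.75945173965368, 131.3763673429238], 'h': -12.900000000000006}
0.28 4.84 0.01 -0.01 -2.72;0.28 4.84 0.18 0.67 -2.72;0.28 4.86 0.19 0.88 -2.15;0.28 4.89 0.18 1.08 -1.57;0.28 4.91 0.17 1.28 -1.00;0.28 4.94 0.15 1.48 -0.43
```

Request:
send_rows(rows="0.28 2.5 0 0 -1.5;0.28 4.8 0 0 -2.7;0.28 4.8 0 0 -2.7;0.28 4.8 0.1 0.5 -2.7;0.28 4.85 0.19 0.88 -2.2;0.28 4.9 0.18 1.08 -1.6;0.28 4.9 0.17 1.28 -1")

```text
time_s: 42.2
eef_pos: [533.3, 160.9, 84.4]
ee_rot: [0.704, 0.051, 0.706, -0.051]
force: [-11.3, 0.7, 5.2]
grip_width: 0.278
```

```bash
python3 - <<'E'
from h import *
sent([4.9,.17,1.28,-1]); st(1)
t=1.583
show([arc(1,t-.1*k,83-.5*k,7,0) for k in (1.5,2,2.5,3)],.28)
E
```

```text
t 42.2 p [533.25 160.85  84.4 ] hd -8.2 cmd [533.81 159.56  82.38] -7.9 F [-11.35   0.66   5.15] g 0.28 j6 0.23
post angle est 1.455 radius 41.7 Ftan(resist) 11.4 Frad -0.7
0.28 0.01 0.00 0.00 -0.00;0.28 0.04 -0.04 0.20 0.57;0.28 0.06 -0.09 0.40 1.14;0.28 0.09 -0.15 0.59 1.72
```

Request:
send_rows(rows="0.28 0.03 -0.04 0.2 0.6;0.28 0.05 -0.09 0.4 1.1")

```text
time_s: 42.4
eef_pos: [536.8, 159.7, 84.0]
ee_rot: [0.701, 0.084, 0.703, -0.084]
force: [-12.8, 2.5, 7.2]
grip_width: 0.282
```

```bash
python3 - <<'E'
from h import *
sent([.05,-.09,.4,1.1]); st(1)
t=1.583
show([arc(1,t-.1*k,83-.5*k,7,0) for k in (2.5,3,3.5)],.28)
go(3,-1.63,131,180)
E
```

```text
t 42.4 p [536.83 159.65  84.01] hd -13.7 cmd [537.64 158.12  81.88] -13.4 F [-12.78   2.51   7.19] g 0.28 j6 0.32
post angle est 1.365 radius 41.7 Ftan(resist) 13.0 Frad -0.2
0.28 0.01 0.00 -0.00 0.04;0.28 0.04 -0.04 0.20 0.62;0.28 0.06 -0.09 0.39 1.19
0.28 -4.91 -18.33 10.38 -2.00
```

Request:
send_rows(rows="0.28 0 -0.04 0.2 0.6")

```text
time_s: 42.5
eef_pos: [538.5, 158.8, 83.9]
ee_rot: [0.698, 0.103, 0.701, -0.103]
force: [-13.0, 2.1, 6.0]
grip_width: 0.281
```

```bash
python3 - <<'E'
from h import *
sent([0,-.04,.2,.6]); st(1)
go(3,-1.63,131,180)
E
```

```text
t 42.5 p [538.49 158.84  83.91] hd -16.7 cmd [539.5  157.27  81.88] -16.4 F [-13.01   2.12   6.03] g 0.28 j6 0.37
post angle est 1.321 radius 41.6 Ftan(resist) 13.1 Frad -1.2
0.28 -4.91 -17.73 11.13 -2.60
```

Good (≈34 N). On to crank 4.

Request:
send_rows(rows="0.28 -0.2 0 -0.7 0;0.28 -4.9 0 -0.7 0;0.28 -4.9 0 -0.7 0;0.28 -4.9 -17.7 11.1 -2.6;0.28 -4.9 -17.7 11.1 -2.6;0.28 -4.9 -17.7 11.1 -2.6;0.28 -4.9 -17.7 11.1 -2.6;0.28 -4.9 -17.7 11.1 -2.6;0.28 -4.9 -17.7 11.1 -2.6;0.28 -4.9 -17.7 11.1 -2.6")

```text
time_s: 43.5
eef_pos: [596.4, -42.0, 131.9]
ee_rot: [0.707, 0.022, 0.706, -0.021]
force: [1.0, 0.7, -0.1]
grip_width: 0.283
```

```bash
python3 - <<'E'
from h import *
sent([-4.9,-17.7,11.1,-2.6]); st(3)
t=-1.63
show([arc(3,t,83,0,180)]+[arc(3,t-.1*k,83-.5*k,7,180) for k in (0,.5,1,1.5,2)],.28)
look("w16",3,[t,t+.1])
E
```

```text
t 43.5 p [596.37 -42.04 131.87] hd -3.5 cmd [596.01 -43.87 130.88] -3.4 F [ 1.01  0.67 -0.12] g 0.28 j6 -0.21
post angle est -1.455 radius 37.8 Ftan(resist) 1.1 Frad -0.6
0.28 4.79 -0.04 0.02 -0.00;0.28 4.79 -0.04 -0.68 -0.00;0.28 4.81 0.00 -0.88 0.57;0.28 4.84 0.05 -1.08 1.14;0.28 4.86 0.11 -1.27 1.72;0.28 4.89 0.18 -1.46 2.29
```

View pics/w16.png

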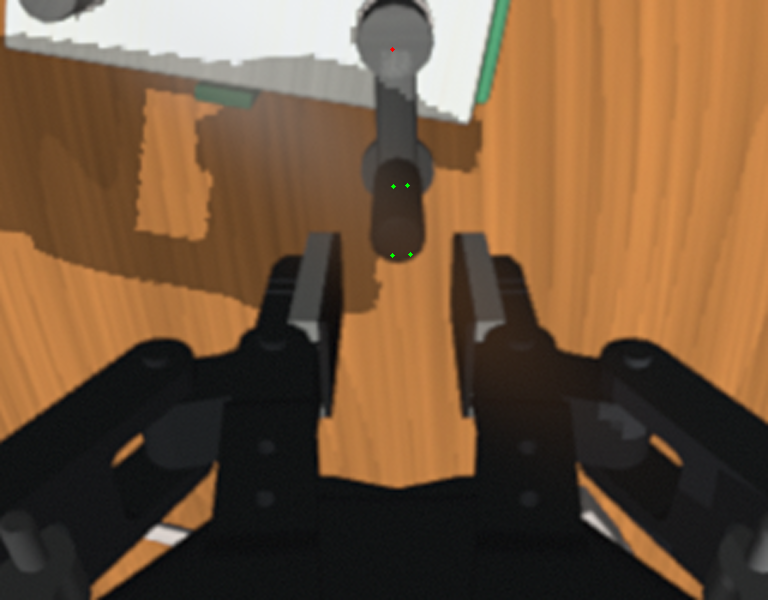

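Request:
send_rows(rows="0.28 2.5 0 0 0;0.28 4.8 0 0 0;0.28 4.8 0 0 0;0.28 4.8 0 -0.5 0;0.28 4.8 0 -0.78 0.4;0.28 4.85 0.03 -0.98 0.8;0.28 4.85 0.08 -1.17 1.4")

```text
time_s: 44.25
eef_pos: [587.0, -40.7, 84.7]
ee_rot: [0.707, 0.065, 0.701, -0.065]
force: [11.3, 1.9, -5.0]
grip_width: 0.28
```

```bash
python3 - <<'E'
from h import *
sent([4.85,.08,-1.17,1.4]); st(3)
t=-1.63
show([arc(3,t-.1*k,83-.5*k,7,180) for k in (1.25,1.75,2.25,2.75)],.28)
E
```

```text
t 44.25 p [586.98 -40.7   84.75] hd -10.5 cmd [584.37 -42.38  82.38] -10.4 F [11.26  1.93 -5.03] g 0.28 j6 -0.09
post angle est -1.705 radius 38.2 Ftan(resist) 10.9 Frad -3.4
0.28 0.00 0.00 -0.01 0.03;0.28 0.03 0.04 -0.20 0.60;0.28 0.05 0.09 -0.40 1.18;0.28 0.08 0.15 -0.59 1.75
```

Request:
send_rows(rows="0.28 0.03 0.04 -0.2 0.6;0.28 0.05 0.09 -0.4 1.2")

```text
time_s: 44.45
eef_pos: [583.6, -39.4, 84.4]
ee_rot: [0.703, 0.102, 0.697, -0.102]
force: [13.0, 1.1, -4.5]
grip_width: 0.283
```

```bash
python3 - <<'E'
from h import *
sent([.05,.09,-.4,1.2]); st(3)
t=-1.63
show([arc(3,t-.1*k,83-.5*k,7,180) for k in (2.25,2.75,3.25)],.28)
E
```

```text
t 44.45 p [583.63 -39.39  84.4 ] hd -16.6 cmd [580.6  -40.77  81.88] -16.4 F [12.99  1.08 -4.47] g 0.28 j6 0.02
post angle est -1.799 radius 38.1 Ftan(resist) 12.4 Frad -4.0
0.28 0.00 0.00 -0.00 -0.02;0.28 0.03 0.04 -0.20 0.55;0.28 0.05 0.09 -0.40 1.12
```

Request:
send_rows(rows="0.28 0.03 0.04 -0.2 0.6;0.28 0.05 0.07 -0.32 0.9")

```text
time_s: 44.65
eef_pos: [581.1, -38.2, 84.1]
ee_rot: [0.699, 0.129, 0.692, -0.129]
force: [13.0, -1.3, -4.4]
grip_width: 0.282
```

```bash
python3 - <<'E'
from h import *
sent([.05,.07,-.32,.9]); st(3)
go(0,-.216,130,0); go(1,1.32,130,0); go(2,2.386,130,0); go(2,2.386,130,180)
E
```

```text
t 44.65 p [581.13 -38.15  84.12] hd -21.0 cmd [577.73 -39.2   81.38] -20.9 F [13.02 -1.29 -4.35] g 0.28 j6 0.10
post angle est -1.873 radius 38.1 Ftan(resist) 12.8 Frad -2.6
0.28 -4.86 14.90 3.29 16.30
0.28 -4.86 16.92 -11.43 -1.31
0.28 -4.86 4.16 -13.31 -13.52
0.28 -4.86 4.16 -13.31 22.48
```

Request:
send_rows(rows="0.28 -0.2 0 0.7 0;0.28 -4.9 0 0.7 0;0.28 -4.9 0 0.7 0;0.28 -4.9 16.9 -11.4 -1.3;0.28 -4.9 16.9 -11.4 -1.3;0.28 -4.9 16.9 -11.4 -1.3;0.28 -4.9 16.9 -11.4 -1.3;0.28 -4.9 16.9 -11.4 -1.3;0.28 -4.9 16.9 -11.4 -1.3;0.28 -4.9 16.9 -11.4 -1.3")

```text
time_s: 45.65
eef_pos: [532.4, 159.8, 131.3]
ee_rot: [0.702, 0.089, 0.701, -0.089]
force: [0.1, -0.9, -0.2]
grip_width: 0.28
```

```bash
python3 - <<'E'
from h import *
sent([-4.9,16.9,-11.4,-1.3]); st(1)
t=1.32
show([arc(1,t,82,0,0)]+[arc(1,t-.1*k,82-.5*k,7,0) for k in (0,.5,1,1.5,2)],.28)
look("w17",1,[t,t+.1])
E
```

```text
t 45.65 p [532.4  159.82 131.26] hd -14.5 cmd [531.52 159.35 130.38] -14.4 F [ 0.07 -0.86 -0.21] g 0.28 j6 0.33
post angle est 1.468 radius 40.4 Ftan(resist) -0.2 Frad -0.9
0.28 4.84 0.03 -0.03 -0.01;0.28 4.84 0.03 0.67 -0.01;0.28 4.86 -0.01 0.87 0.57;0.28 4.89 -0.06 1.07 1.14;0.28 4.91 -0.12 1.26 1.71;0.28 4.94 -0.19 1.45 2.29
```

View pics/w17.png

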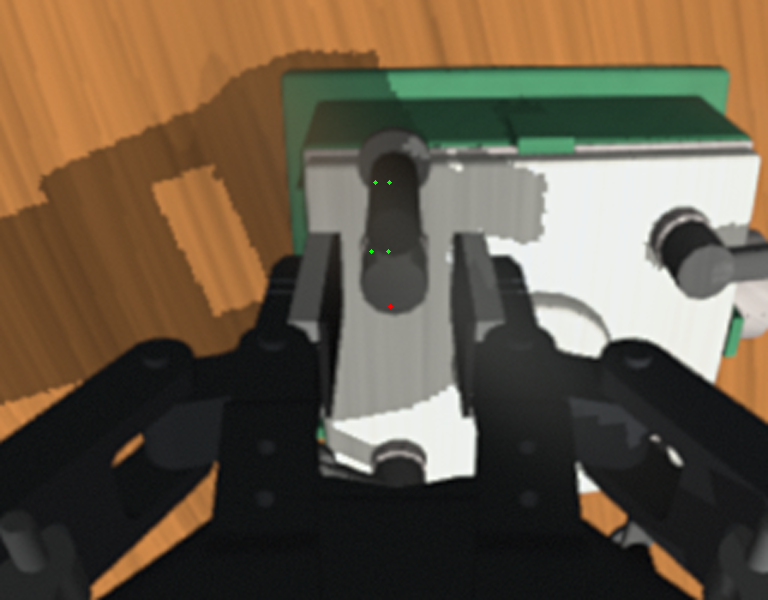

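Request:
send_rows(rows="0.28 2.5 0 0 0;0.28 4.8 0 0 0;0.28 4.8 0 0 0;0.28 4.8 0 0.5 0;0.28 4.85 0 0.75 0.3;0.28 4.85 -0.02 0.92 0.7;0.28 4.85 -0.06 1.07 1.1")

```text
time_s: 46.4
eef_pos: [540.1, 157.2, 82.5]
ee_rot: [0.694, 0.123, 0.698, -0.124]
force: [-13.7, 0.5, 2.2]
grip_width: 0.283
```

```bash
python3 - <<'E'
from h import *
sent([4.85,-.06,1.07,1.1]); st(1)
t=1.32
show([arc(1,t-.1*k,82-.5*k,7,0) for k in (1,1.5,2)],.28)
go(0,-.216,130,0)
E
```

```text
t 46.4 p [540.1  157.17  82.55] hd -20.1 cmd [541.73 156.11  81.88] -19.9 F [-13.71   0.45   2.18] g 0.28 j6 0.42
post angle est 1.268 radius 40.8 Ftan(resist) 13.2 Frad -3.7
0.28 0.04 -0.00 -0.00 0.04;0.28 0.06 -0.04 0.20 0.61;0.28 0.09 -0.10 0.40 1.19
0.28 -4.81 -2.29 13.58 16.50
```

Request:
send_rows(rows="0.28 -0.2 0 -0.7 0;0.28 -4.8 0 -0.7 1.7;0.28 -4.8 0 -0.7 3.4;0.28 -4.8 -2.3 13.6 16.5;0.28 -4.8 -2.3 13.6 16.5;0.28 -4.8 -2.3 13.6 16.5;0.28 -4.8 -2.3 13.6 16.5;0.28 -4.8 -2.3 13.6 16.5;0.28 -4.8 -2.3 13.6 16.5;0.28 -4.8 -2.3 13.6 16.5;0.28 -4.8 -2.3 13.6 16.5;0.28 -4.8 -2.3 13.6 16.5")

```text
time_s: 47.6
eef_pos: [662.9, 88.8, 131.5]
ee_rot: [0.443, 0.552, 0.442, -0.551]
force: [0.8, -0.0, -0.7]
grip_width: 0.278
```

```bash
python3 - <<'E'
from h import *
sent([-4.8,-2.3,13.6,16.5]); st(0)
t=-.216
show([arc(0,t,82,0,0)]+[arc(0,t-.1*k,82-.5*k,7,0) for k in (0,.5,1,1.5,2)],.28)
E
```

```text
t 47.6 p [662.89  88.78 131.5 ] hd -102.5 cmd [661.78  88.19 129.88] -102.4 F [ 0.84 -0.02 -0.69] g 0.28 j6 1.75
post angle est -0.025 radius 41.1 Ftan(resist) -0.0 Frad 0.8
0.28 4.79 -0.02 -0.01 -0.00;0.28 4.79 -0.02 0.69 -0.00;0.28 4.81 -0.06 0.89 0.57;0.28 4.84 -0.10 1.09 1.14;0.28 4.86 -0.16 1.28 1.71;0.28 4.89 -0.23 1.47 2.29
```

Request:
send_rows(rows="0.28 2.5 0 0 0;0.28 4.8 0 0 0;0.28 4.8 0 0 0;0.28 4.8 0 0.5 0;0.28 4.8 -0.05 0.8 0.5;0.28 4.85 -0.08 1 0.9;0.28 4.85 -0.12 1.16 1.4")

```text
time_s: 48.3
eef_pos: [659.8, 80.3, 83.9]
ee_rot: [0.408, 0.58, 0.409, -0.575]
force: [4.1, 13.8, -0.5]
grip_width: 0.282
```

```bash
python3 - <<'E'
from h import *
sent([4.85,-.12,1.16,1.4]); st(0)
t=-.216
show([arc(0,t-.1*k,82-.5*k,7,0) for k in (1.2,1.7,2.2)],.28)
go(2,2.386,130,180)
E
```

```text
t 48.3 p [659.75  80.34  83.92] hd -109.5 cmd [658.12  77.12  81.38] -109.4 F [ 4.12 13.76 -0.45] g 0.28 j6 1.85
post angle est -0.245 radius 40.7 Ftan(resist) 14.4 Frad 0.7
0.28 -0.00 -0.01 0.01 -0.03;0.28 0.02 -0.05 0.21 0.54;0.28 0.05 -0.10 0.40 1.12
0.28 -4.86 -16.92 9.13 4.78
```

Request:
send_rows(rows="0.28 -0.2 0 -0.7 0;0.28 -4.9 0 -0.7 0;0.28 -4.9 0 -0.7 0;0.28 -4.9 -16.9 9.1 4.8;0.28 -4.9 -16.9 9.1 4.8;0.28 -4.9 -16.9 9.1 4.8;0.28 -4.9 -16.9 9.1 4.8;0.28 -4.9 -16.9 9.1 4.8;0.28 -4.9 -16.9 9.1 4.8;0.28 -4.9 -16.9 9.1 4.8")

```text
time_s: 49.3
eef_pos: [470.6, 48.3, 131.8]
ee_rot: [0.28, 0.651, 0.279, -0.648]
force: [0.6, -0.5, 0.3]
grip_width: 0.275
```

```bash
python3 - <<'E'
from h import *
sent([-4.9,-16.9,9.1,4.8]); st(2)
t=2.386
show([arc(2,t,81,0,180)]+[arc(2,t-.1*k,81-.5*k,7,180) for k in (0,.5,1,1.5,2)],.28)
E
```

```text
t 49.3 p [470.64  48.32 131.85] hd -133.4 cmd [468.49  47.42 130.38] -133.4 F [ 0.6  -0.54  0.31] g 0.28 j6 2.18
post angle est 2.496 radius 39.1 Ftan(resist) 0.1 Frad -0.8
0.28 4.94 -0.00 0.04 -0.02;0.28 4.94 -0.00 -0.66 -0.02;0.28 4.96 0.04 -0.86 0.55;0.28 4.99 0.09 -1.06 1.12;0.28 5.01 0.15 -1.25 1.70;0.28 5.04 0.22 -1.44 2.27
```

Request:
send_rows(rows="0.28 2.5 0 0 0;0.28 4.9 0 0 0;0.28 4.9 0 0 0;0.28 4.9 0 -0.45 0;0.28 4.95 0 -0.65 0;0.28 4.95 0.02 -0.75 0.3;0.28 4.95 0.04 -0.86 0.6")

```text
time_s: 50.0
eef_pos: [474.4, 53.3, 81.7]
ee_rot: [-0.263, -0.655, -0.262, 0.658]
force: [-9.5, -11.6, -1.0]
grip_width: 0.28
```

```bash
python3 - <<'E'
from h import *
sent([4.95,.04,-.86,.6]); st(2)
t=2.386
show([arc(2,t-.1*k,81-.5*k,7,180) for k in (.5,.8,1.1)],.28)
go(3,-1.873,130,0);go(3,-1.873,130,180)
E
```

```text
t 50.0 p [474.4   53.34  81.73] hd -136.5 cmd [474.69  53.39  80.88] -136.4 F [ -9.5  -11.56  -1.04] g 0.28 j6 2.25
post angle est 2.343 radius 40.7 Ftan(resist) 14.9 Frad -1.7
0.28 0.01 -0.00 -0.00 -0.05;0.28 0.03 0.02 -0.12 0.30;0.28 0.04 0.05 -0.24 0.64
0.28 -4.91 14.66 -1.49 12.18
0.28 -4.91 14.66 -1.49 -23.82
```

Request:
send_rows(rows="0.28 -0.2 0 0.7 0;0.28 -4.9 0 0.7 -1.7;0.28 -4.9 0 0.7 -3.4;0.28 -4.9 14.7 -1.5 -23.8;0.28 -4.9 14.7 -1.5 -23.8;0.28 -4.9 14.7 -1.5 -23.8;0.28 -4.9 14.7 -1.5 -23.8;0.28 -4.9 14.7 -1.5 -23.8;0.28 -4.9 14.7 -1.5 -23.8;0.28 -4.9 14.7 -1.5 -23.8;0.28 -4.9 14.7 -1.5 -23.8;0.28 -4.9 14.7 -1.5 -23.8")

```text
time_s: 51.2
eef_pos: [588.2, -41.5, 131.7]
ee_rot: [0.662, 0.252, 0.66, -0.252]
force: [-0.1, 0.2, -0.5]
grip_width: 0.279
```

```bash
python3 - <<'E'
from h import *
sent([-4.9,14.7,-1.5,-23.8]); st(3)
d=load(); d["h"]=-136.4+17+77.3; save(d); print(d["h"])
t=-1.873
show([arc(3,t,81,0,180)]+[arc(3,t-.1*k,81-.5*k,7,180) for k in (0,.5,1,1.5,2)],.28)
E
```

```text
t 51.2 p [588.15 -41.55 131.67] hd -41.7 cmd [586.93 -42.72 129.88] -17.4 F [-0.15  0.23 -0.52] g 0.28 j6 0.46
post angle est -1.669 radius 38.7 Ftan(resist) -0.2 Frad -0.2
-42.10000000000001
0.28 4.89 -0.00 -0.04 -4.96;0.28 4.89 -0.30 -0.67 -4.96;0.28 4.91 -0.34 -0.87 -4.38;0.28 4.94 -0.38 -1.07 -3.81;0.28 4.96 -0.41 -1.27 -3.24;0.28 4.99 -0.43 -1.47 -2.67
```

Request:
send_rows(rows="0.28 0 0 0 -1.7;0.28 0 0 0 -3.4;0.28 1.5 0 0 -5;0.28 4.8 0 0 -5;0.28 4.8 0 0 -5;0.28 4.85 -0.2 -0.5 -5;0.28 4.9 -0.34 -0.87 -4.4;0.28 4.9 -0.36 -1 -4.1;0.28 4.9 -0.38 -1.1 -3.8")

```text
time_s: 52.1
eef_pos: [579.9, -37.7, 83.9]
ee_rot: [0.696, 0.142, 0.689, -0.142]
force: [14.4, -1.3, -7.4]
grip_width: 0.282
```

```bash
python3 - <<'E'
from h import *
sent([4.9,-.38,-1.1,-3.8]); st(3)
E
```

```text
t 52.1 p [579.92 -37.7   83.91] hd -23.2 cmd [576.22 -38.16  80.88] -23.1 F [14.36 -1.27 -7.39] g 0.28 j6 0.14
post angle est -1.906 radius 38.2 Ftan(resist) 14.0 Frad -3.5
```

Request:
send_rows(rows="0.28 -0.2 0 0.7 0;0.28 -0.2 0 0.7 0;0.28 -5 0 0.7 0;0.28 -9 0 0.7 0;0.28 -14 -3 0.7 0;0.28 -18 -8 0.7 0;0.28 -18 -8 0.7 0;0.28 -18 -8 0.7 0;0.28 -18 -8 0.7 0")

```text
time_s: 53.0
eef_pos: [551.2, -112.9, 261.1]
ee_rot: [0.693, 0.142, 0.693, -0.142]
force: [-0.0, 0.5, -0.8]
grip_width: 0.28
```

```bash
python3 - <<'E'
from h import *
import cv2
sent([-18,-8,.7,0]); st(3)
c=capture("wrist"); cv2.imwrite("pics/f_w.png",cv2.resize(c["pixels"][50:350,120:520,::-1],None,fx=2,fy=2,interpolation=cv2.INTER_CUBIC))
c=capture("scene"); cv2.imwrite("pics/f_s.png",cv2.resize(c["pixels"][160:270,280:400,::-1],None,fx=6,fy=5.4,interpolation=cv2.INTER_CUBIC))
print([(d["location"],d["confidence"]) for d in nets.spot_point(c,"cover")[:2]])
E
```

```text
t 53.0 p [ 551.24 -112.94  261.15] hd -23.1 cmd [ 551.27 -114.49  260.88] -23.1 F [-0.01  0.49 -0.81] g 0.28 j6 -0.01
post angle est -1.808 radius 118.5 Ftan(resist) -0.1 Frad -0.5
[([563.1, 57.9, 69.9], 0.86)]
```

View pics/f_w.png

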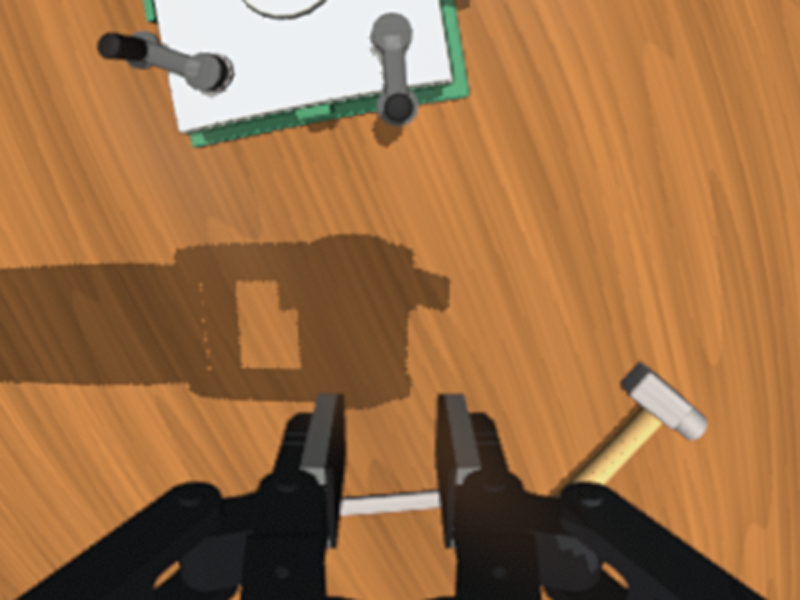

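View pics/f_s.png

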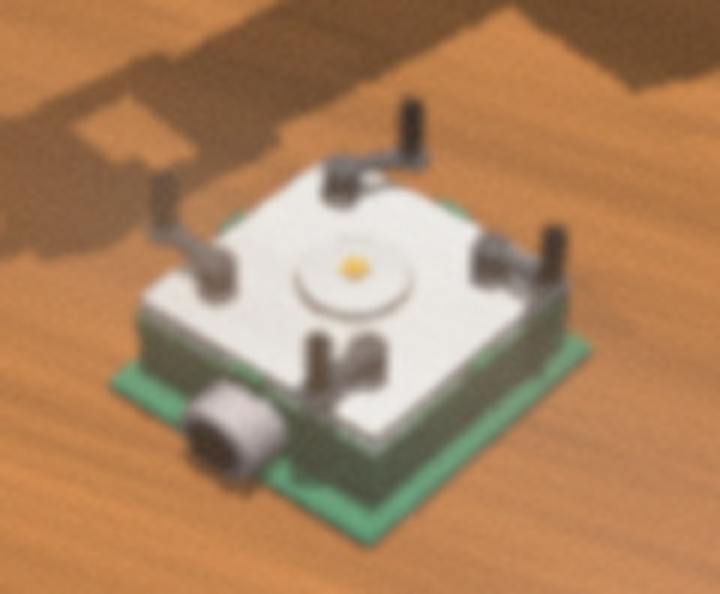

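The cover sits level with no gap showing; the network puts its underside at z = 69.9 mm, against a seat at 70. The gripper is clear, so I am handing the job in.

```bash
python3 - <<'E'
from rig import workorder
print(workorder.finish_job())
E
```

```text
the job is handed in; nothing more can be done
None
```

The job is handed in at about 53 s. The cover is down flush on the casing, all four cranks are snug and released, and the tools, oil can and tray were not touched.

**Order of work**
- **Partial passes:** I pushed the handles round between half-open fingers, crosswise 1‑3‑2‑4. The three partial passes brought each crank to about 0.6, then 1.0, then 1.3 rad, with the cover still standing off.
- **Snugging:** I went 2‑4‑1‑3 and then 1‑2‑4, and finished with a check pass over all four.

**Last checks**

| Crank | Force while turning at last touch | Clamping worked out from it |
|---|---|---|
| 1 | 14.4 N | about 45 N |
| 2 | 13.2 N | about 35 N |
| 3 | 14.9 N | about 49 N |
| 4 | 14.0 N | about 42 N |

- All four are within the 11 to 17 N range, and no crank reading went above 15 N. Readings scatter by about ±0.7 N.
- The network placed the cover's underside at z = 69.9 mm against the 70 mm seat. The final pictures show it level with no visible gap.

**What disagreed or was not measured**
- **Fingertip height:** The cameras showed the fingertips about 38 mm higher than the TCP given for the tool. My first pass at crank 1 therefore went over the handle without touching it. I lowered the TCP by about that much and it worked from then on.
- **Tip angle:** I never measured the cover's tip directly. I kept it small by moving the cranks in small steps.

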